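# Cap the pump outlet and lock both cam arms

## Robot

A 6-joint arm with a two-finger parallel gripper is mounted at the origin on the work surface. World frame = base frame: x ahead of the robot, y to its left, z up, the work surface at z = 0. Lengths are in m, angles in rad, forces in N, time in s.
With the tool pointing down it reaches from about 0.35 to 0.975 m from the base axis. Payload 4.9 kg.
Tool frame: the origin (TCP) lies midway between the tips of the shut fingers; the grasp point (between the pads) lies 19 mm behind it; z points along the fingers, y is the direction in which the jaws open and shut (so a half turn about z gives the same grasp; the last joint's range is limited). The gripper opens to 85 mm and grips with 20 to 120 N. Pads are 22 mm wide; open, the fingers measure 114 mm over their backs; the gripper's body (76 mm by 85 mm) begins 54 mm behind the grasp point. The pads swing forward as they close: fully open they stand 13 mm farther back than shut.
Start: joints at [-1.299, 0.053, 1.613, -0, 1.476, -0.119], TCP at [0.238, -0.578, 0.231] pointing down, gripper open.
Joint ranges: [-3.01, 3.01], [-1.01, 2.22], [0.06, 2.58], [-1.02, 4.17], [0.09, 2.62], [-3.14, 3.14]. Speed limits (rad/s): [2.57, 2.57, 3.14, 3.14, 3.14, 3.14].

## Interface

Orientations are given as a rotation vector (axis times angle).
In Python, from plant import ctrl gives the robot as it stands.
- The arm moves only by the tool drive_tool, never from a script. Its arguments are lists of equal length, an entry for each row: "offset": the shift along the tool's x, y, z in cm, a list of three; "roll": the turn about the tool's z in degrees. In form: {"offset": [[tx, ty, tz], ...], "roll": [roll, ...]}. A call has 1 to 10 rows; each row is the pose to reach, as a shift and turn from the pose commanded when the call began, along the tool's axes at that moment; what a row does not reach only later rows make up. A row lasts 1/8 s, in which the tool goes at most 62.5 mm and 10.7 degrees, less where a joint would pass 70% of its speed; a pose out of reach is approached as far as the arm can. A call with a gripper value outside its range is refused whole. "fingers" is the closure, from -1 (fully open) to 1 (shut), so that 0 is half open, set as the call begins (left out, the last holds). The fingers move at their own pace and stop on an object; "newtons" is the grip in N (left out, the last holds). Time passes only in rows, so rows that repeat a pose let the fingers close. It gives the time, the measured TCP pose, the force and the opening at its end, in the units of the state.
- ctrl.get_obs(): the state, without advancing time (a new reading comes with each control period).
- ctrl.grab_frame(name): name is "scene" or "top" or "wrist"; returns a dict with "image" (400x640x3 uint8, blue, green, red), "fx", "fy", "cx", "cy" (pixels), "k1" (the pictures are not rectified: a ray, as slopes to the right and down, at radius r is drawn at 1 + k1 r^2 times it, then the intrinsics apply), "xyz" and "attitude" of the camera in the world. Camera axes: x right, y down, z forward; pixel columns grow to the right and rows downward; lengths in m; the calibration is good to about 2 mm. A picture is of the moment at which its call begins. There is no depth.
- ctrl.job_done(): hands the job in, once; it reports no verdict.
Trained networks look in the newest picture that a camera, given by its name, has taken for a name from the list of things; names that differ only in an ending like _2 or _b are one class to them, and where a whole thing is asked for, a point or a joint stands for the part that bears it (a point fixed in the world has none). Each returns a list of dicts, best first, with "confidence" (0 to 1); they miss things now and then, are a little off and sometimes report something else, mostly with a low value. They report only what shows in the picture. A call takes as long as a camera call. They do not tell look-alikes from the thing itself.
- ctrl.search_frame(thing, camera): "bbox" ([centre column, centre row, width, height] in pixels, round what is visible of it).
The state is a dict: "clock": time; "joint_positions": joint angles; "dq": joint speeds; "joint_efforts": joint torques, N m; "tool_pos": TCP position; "orientation": TCP orientation; "contact_force": force on the tool from outside, world axes, zero at the start; "ft_torque": the same for the moment, N m; "opening": finger opening in m.
Only numpy, scipy, OpenCV 4.12 (cv2) and the standard library are available. Lean on these libraries where they do the work, as an engineer would, in place of code of your own. Each camera call takes 0.05 s, during which the arm holds its last target.

## Task

Close off the small pump for storage: put the two-armed cap upright over the pump's upright grooved outlet and, with both cam arms still open, press it down past the dragging rubber collar until it bottoms firmly, without ramming it. Then swing one cam arm all the way down, and after it the other, and let go. Leave the funnel, the white pipe and the black tray where they are.

Things in the scene. Friction and masses are not known exactly. Their poses are not given: they have to be found in the camera images.
- pump: Small transfer pump fixed to the bench: round grey body, grey motor lying towards the pump's own -x, dark base plate 200 x 130 mm (plate centre at x = -20 mm). Origin on the bench under the axis of its upright outlet. Body and motor stay below 75 mm; above that only the outlet and its collar.
- outlet_top (a point): Centre of the flat top of the outlet, 170 mm above the bench, fixed. The outlet is a round upright aluminium post, 46 mm in diameter, with a tapered lead-in over its top 6 mm and a groove 6 mm deep all round, 135 to 157 mm above the bench.
- home (a point): Point on the outlet's axis, 120 mm above the bench: the centre of the cap's lower rim comes here when the cap is fully home, its inner ceiling hard on the outlet's top. Bottoming is felt as a steep rise over the collar's drag. Firm is a downward push of 16 to 25 N there for a moment (a tenth of a second); over 40 N is ramming.
- collar (a joint): Black rubber collar round the outlet, 64 mm wide: how far it is pushed down (m). 0 = up, top 130 mm above the bench; 0.010 = cap home. Starts at 0 to 0.002. The cap's rim lands on it. It drags with about 9 N, plus 200 N per m/s of speed, has no spring and stays where it is left; the cap's weight alone does not move it.
- cap: Loose aluminium cap, about 0.4 kg, mouth down on the bench, axis z up. Origin: centre of its lower rim. Skirt 62 mm outside, 49 mm inside (1.5 mm clearance all round), 50 mm deep inside; shoulder at 58 mm; above it a round knob, 34 mm wide (38 at its foot), up to 95 mm above the rim. Two steel cam arms: cam_a on its +x side, cam_b on its -x side. Any yaw on the outlet is right.
- cap_knob (a point): Point on the cap's axis, 78 mm above its lower rim, in the knob: a good height to grasp, fingers closing along the cap's y, clear of the arms.
- cam_a (a joint): Cam arm on the cap's +x side, a bar 18 mm wide, 8 mm thick. Angle (rad): 0 = open, pointing outwards and 45 degrees up; grows as it swings outwards and down (0.785 = level); 1.83 = stop, fully down, 60 degrees below level. Starts at 0 to 0.35. Takes 0.2 N m to turn (3 to 5 N near its end), stays where left. It can be pushed all the way with shut fingertips on its upper face.
- cam_b (a joint): Cam arm on the cap's -x side, a bar 18 mm wide, 8 mm thick. Angle (rad): 0 = open, pointing outwards and 45 degrees up; grows as it swings outwards and down (0.785 = level); 1.83 = stop, fully down, 60 degrees below level. Starts at 0 to 0.35. Takes 0.2 N m to turn (3 to 5 N near its end), stays where left. It can be pushed all the way with shut fingertips on its upper face.
- cam_a_pivot (a point): Pivot of cam_a: 36 mm out from the cap's axis along the cap's +x, 32 mm above its lower rim. The hinge axis is parallel to the cap's y. A lobe here enters the outlet's groove as the arm closes; it may jam if the cap is not home.
- cam_b_pivot (a point): Pivot of cam_b: 36 mm out from the cap's axis along the cap's -x, 32 mm above its lower rim. The hinge axis is parallel to the cap's y. A lobe here enters the outlet's groove as the arm closes; it may jam if the cap is not home.
- cam_a_tip (a point): Free end of cam_a, on its centre line, 82 mm from its pivot.
- cam_b_tip (a point): Free end of cam_b, on its centre line, 82 mm from its pivot.
- funnel: Bystander: steel funnel standing on its wide mouth, 128 mm wide, 120 mm high. Origin under its centre.
- pipe: Bystander: upright piece of white pipe, 72 mm in diameter, 130 mm high. Origin under its centre.
- tray: Bystander: low black tray, 160 x 220 x 40 mm. Origin under its centre.
Things that resemble listed ones, but are neither listed nor needed, are in the scene too. What is meant by the cap is not purple, and is the larger of those in its own colour. Of the things shaped like the pump, the grey one is meant.

How it is judged:
On the way, in this order (a step that is already met when the one before it is completed fails the run):
1. the cap is home on the outlet and pressed down firmly (over 17 N on the pump, its weight included) while both arms are still open (z of cap in the frame of home below 0.0025 m and horizontal distance between cap and home below 0.004 m and angle between cap's own z axis and vertical below 0.06 rad and value of joint each of cam_a, cam_b below 0.7 rad and contact force between cap and pump above 17 N), for 0.05 s.
2. one arm is fully down while the other is still open (((value of joint cam_a above 1.68 rad and value of joint cam_b below 0.9 rad) or (value of joint cam_b above 1.68 rad and value of joint cam_a below 0.9 rad))), for 0.1 s.
3. both arms are fully down (value of joint each of cam_a, cam_b above 1.68 rad), for 0.1 s.
At the end, for the whole second after the job is handed in: The cap sits home and upright on the outlet (rim within 3 mm of home in height and 4 mm sideways, tilt under 0.06 rad), at rest, and both cam arms are fully down (above 1.68 of 1.83 rad) (all of step 3 and z of cap in the frame of home between -0.003 and 0.003 m and horizontal distance between cap and home below 0.004 m and angle between cap's own z axis and vertical below 0.06 rad and linear speed of cap below 0.02 m/s); the robot touches nothing.
It fails at once if the funnel, pipe or tray is moved more than 30 mm (distance of any of funnel, pipe, tray from where it was at the start of the episode above 0.03 m).
It fails at once if the cap is rammed on the pump with over 45 N while both arms are open (contact force between cap and pump above 45 N and value of joint each of cam_a, cam_b below 0.7 rad).
It also fails if it takes over 64 s, if anything falls off the work surface, if the arm or the gripper's body presses on something with over 40 N, if the wrist force passes 120 N, or if a joint passes its speed limit or range.

## Working session

There is one attempt and no reset: what is moved stays moved. The work goes in short steps, Python scripts to look and compute and a tool call to move; the robot and the scene stay as the last step left them, time stands still between calls to the robot, and variables do not carry over. Pictures are saved under pics/ and viewed, and the job is handed in when it is done.

Besides the shell and the picture viewer there is one more tool, called as name(argument=value, ...), one argument or row to a line, values as JSON. drive_tool: Moves the arm, as the interface text tells. Its arguments: {"type":"object","properties":{"offset":{"type":"array"},"roll":{"type":"array"},"fingers":{"type":"number"},"newtons":{"type":"number"}},"required":["offset","roll"]}

```bash
ls; mkdir -p pics
cat > h.py <<'E'
import numpy as np, cv2
from scipy.spatial.transform import Rotation as R
from plant import ctrl
np.set_printoptions(precision=4,suppress=True)
def save(f,n): cv2.imwrite('pics/'+n+'.png',f['image'])
def Rm(f):
    a=np.array(f['attitude'],float)
    return a if a.shape==(3,3) else R.from_rotvec(a).as_matrix()
def ray(f,u,v):
    K=np.array([[f['fx'],0,f['cx']],[0,f['fy'],f['cy']],[0,0,1.]])
    p=cv2.undistortPoints(np.array([[[u,v]]],float),K,np.array([f['k1'],0,0,0.]))[0,0]
    return np.array(f['xyz']),Rm(f)@np.array([p[0],p[1],1])
def atz(f,u,v,z):
    o,d=ray(f,u,v); return o+d*(z-o[2])/d[2]
def proj(f,P):
    K=np.array([[f['fx'],0,f['cx']],[0,f['fy'],f['cy']],[0,0,1.]])
    Rw=Rm(f).T; t=-Rw@np.array(f['xyz'])
    return cv2.projectPoints(np.atleast_2d(np.array(P,float)),cv2.Rodrigues(Rw)[0],t,K,np.array([f['k1'],0,0,0.]))[0][:,0]
def tri(rays):
    A=0;b=0
    for o,d in rays:
        d=d/np.linalg.norm(d);M=np.eye(3)-np.outer(d,d);A=A+M;b=b+M@o
    return np.linalg.solve(A,b)
E
python3 - <<'E'
from h import *
for n in ['scene','top']:
    f=ctrl.grab_frame(n); save(f,n+'0')
    print(n,{k:v for k,v in f.items() if k!='image'})
    for t in ['cap','pump','cap_knob','cam_a_tip','cam_a_pivot','collar','outlet_top']:
        try: print(t,[(np.round(d['bbox']).tolist(),round(d['confidence'],2)) for d in ctrl.search_frame(t,n)])
        except Exception as e: print(t,e)
print(ctrl.get_obs())
E
```

```text
pics
scene {'fx': 452.4207238035301, 'fy': 452.4207238035301, 'cx': 310.8442730366659, 'cy': 202.87785201209692, 'k1': 0.018163161655013173, 'xyz': array([ 1.1045, -0.7768,  0.9843]), 'attitude': array([-2.1601, -0.794 ,  0.3452])}
cap [([306.0, 271.0, 80.0, 35.0], 0.92), ([299.0, 227.0, 24.0, 29.0], 0.72), ([327.0, 322.0, 41.0, 70.0], 0.55)]
pump [([356.0, 195.0, 63.0, 63.0], 0.76), ([300.0, 145.0, 56.0, 55.0], 0.75), ([360.0, 179.0, 20.0, 13.0], 0.29)]
cap_knob [([306.0, 269.0, 80.0, 39.0], 0.72), ([324.0, 320.0, 36.0, 69.0], 0.6), ([298.0, 224.0, 20.0, 30.0], 0.55)]
cam_a_tip [([332.0, 263.0, 28.0, 17.0], 0.61), ([338.0, 349.0, 21.0, 18.0], 0.46), ([306.0, 215.0, 5.0, 17.0], 0.41)]
cam_a_pivot [([306.0, 216.0, 7.0, 21.0], 0.64), ([337.0, 348.0, 20.0, 16.0], 0.51), ([332.0, 262.0, 24.0, 16.0], 0.47)]
collar [([360.0, 181.0, 15.0, 3.0], 0.64), ([305.0, 128.0, 17.0, 8.0], 0.45)]
outlet_top [([425.0, 179.0, 62.0, 56.0], 0.63), ([304.0, 145.0, 52.0, 58.0], 0.6)]
top {'fx': 438.60889481546116, 'fy': 438.60889481546116, 'cx': 322.6780625613563, 'cy': 204.73692830155963, 'k1': 0.031856590
[... 664 characters left out ...]
, 15.0, 6.0], 0.42)]
collar [([211.0, 306.0, 22.0, 24.0], 0.63), ([257.0, 196.0, 10.0, 23.0], 0.6)]
outlet_top [([216.0, 309.0, 62.0, 81.0], 0.88), ([253.0, 205.0, 65.0, 74.0], 0.6), ([368.0, 173.0, 47.0, 51.0], 0.37)]
{'clock': 0.8, 'joint_positions': array([-1.299 ,  0.0527,  1.6129,  0.    ,  1.476 , -0.119 ]), 'dq': array([-0.0007, -0.0009,  0.001 , -0.    ,  0.0016, -0.0001]), 'joint_efforts': array([  0.0002, -39.3639, -37.0442,  -0.0001,   0.0004,  -0.    ]), 'tool_pos': array([ 0.238 , -0.5779,  0.2313]), 'orientation': array([3.0818, 0.6099, 0.    ]), 'contact_force': array([-0.1664, -0.126 ,  0.3089]), 'ft_torque': array([ 0.02  , -0.0093,  0.0045]), 'opening': 0.08522774002360513}
```

View pics/scene0.png

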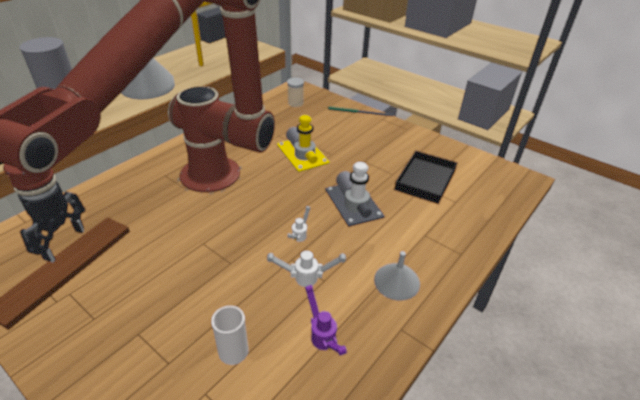

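View pics/top0.png

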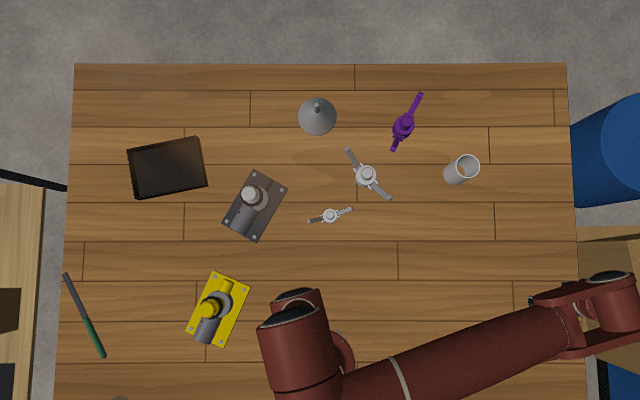

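The cap is the larger silver one (scene 306,268; top 367,173), and the grey pump's outlet is at about scene 360,167 and top 250,195. I'll zoom in on both to measure them.

Run:
```python
import cv2,numpy as np
s=cv2.imread('pics/scene0.png');t=cv2.imread('pics/top0.png')
def c(i,u,v,w,h): return cv2.resize(i[v:v+h,u:u+w],None,fx=6,fy=6,interpolation=cv2.INTER_CUBIC)
a=np.hstack([c(s,262,240,90,50)[:, :400*1+140], ])
o=np.vstack([np.hstack([c(s,265,243,65,50),c(s,325,243,65,50)]),np.hstack([c(s,328,155,65,50),c(t,220,168,65,50)])])
cv2.imwrite('pics/z0.png',o)
cv2.imwrite('pics/z1.png',np.hstack([c(t,335,140,65,70),c(t,220,165,65,70)]))
```

```text
(no output)
```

View pics/z0.png

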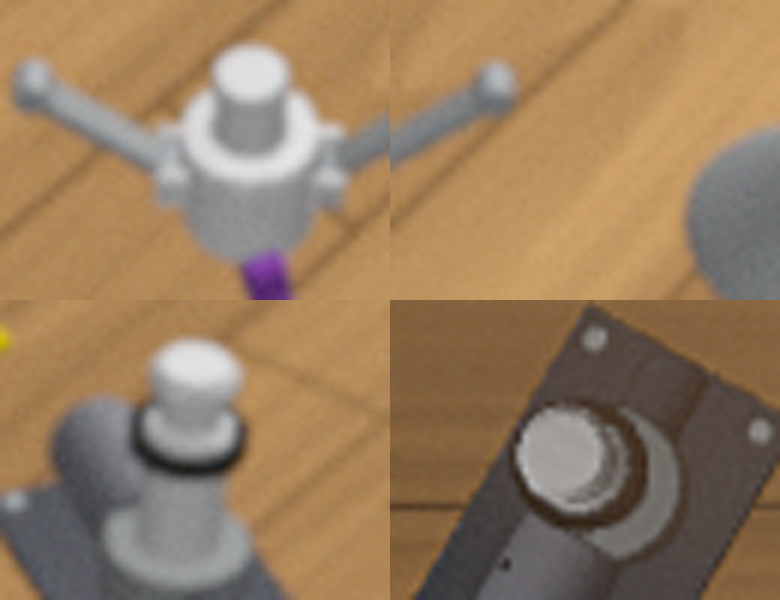

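View pics/z1.png

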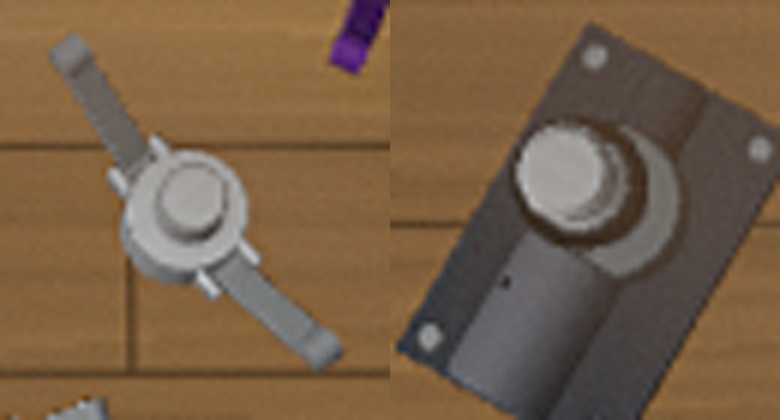

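```bash
cat > m1.py <<'E'
from h import *
s=ctrl.grab_frame('scene');t=ctrl.grab_frame('top')
print('knob',atz(s,306.6,254.6,.095),atz(t,366.4,172.9,.095),tri([ray(s,306.6,254.6),ray(t,366.4,172.9)]))
print('shoulder',atz(t,365.4,175.4,.058),atz(s,265+252/6-.4,243+138/6-.4,.058))
print('outlet',atz(s,360.5,164.8,.17),atz(t,247.9,193.1,.17),tri([ray(s,360.5,164.8),ray(t,247.9,193.1)]))
a=tri([ray(s,265+34/6-.4,243+85/6-.4),ray(t,346.3,148.3)]);b=tri([ray(s,325+(495-390)/6-.4,243+85/6-.4),ray(t,388.3,197.9)])
print('tips a/b?',a,b,np.degrees(np.arctan2(*(a-b)[1::-1])))
a2=tri([ray(s,265+34/6-.4,243+85/6-.4),ray(t,388.3,197.9)]);b2=tri([ray(s,325+(495-390)/6-.4,243+85/6-.4),ray(t,346.3,148.3)])
print('swap',a2,b2)
f=ctrl.grab_frame('wrist');save(f,'w0')
for n in ['funnel','pipe','tray']:
  for c,fr in (('scene',s),('top',t)):
    for d in ctrl.search_frame(n,c)[:2]: print(n,c,np.round(d['bbox']),d['confidence'],atz(fr,d['bbox'][0],d['bbox'][1],.05))
E
python3 m1.py
```

```text
knob [ 0.5745 -0.1394  0.095 ] [ 0.573  -0.1407  0.095 ] [ 0.5738 -0.1401  0.095 ]
shoulder [ 0.5719 -0.1413  0.058 ] [ 0.5786 -0.1437  0.058 ]
outlet [0.5015 0.2021 0.17  ] [0.5033 0.1983 0.17  ] [0.5033 0.1982 0.1729]
tips a/b? [ 0.581  -0.1524  0.1318] [ 0.5771 -0.1484  0.1064] -46.03425117810491
swap [ 0.5    -0.2044  0.0872] [ 0.649  -0.0814  0.0917]
funnel scene [398. 275.  47.  54.] 0.59 [ 0.7828 -0.0042  0.05  ]
funnel scene [282. 265.  26.  14.] 0.56 [ 0.5224 -0.1804  0.05  ]
funnel top [317. 117.  43.  37.] 0.75 [0.759  0.0068 0.05  ]
pipe scene [231. 335.  35.  58.] 0.75 [ 0.579  -0.4192  0.05  ]
pipe top [460. 172.  36.  34.] 0.72 [ 0.5825 -0.4314  0.05  ]
pipe top [352. 159.  20.  25.] 0.54 [ 0.6245 -0.0997  0.05  ]
tray scene [426. 178.  62.  58.] 0.72 [0.6238 0.4324 0.05  ]
tray top [168. 165.  83.  62.] 0.69 [0.6077 0.4648 0.05  ]
```

```bash
cat >> h.py <<'E'
def go(x,y,z,yaw=None):
    o=ctrl.get_obs();M=R.from_rotvec(o['orientation']).as_matrix()
    off=M.T@(np.array([x,y,z])-o['tool_pos'])*100
    cy=np.degrees(np.arctan2(M[1,0],M[0,0]))
    print('offset',off,'yaw now',cy,'roll',None if yaw is None else cy-yaw,'t',o['clock'],'F',o['contact_force'])
E
python3 -c "
from h import *
go(.5738,-.1405,.22,39.5)"
```

```text
offset [ 47.7011 -27.6489   1.1296] yaw now 22.39289967636987 roll -17.10710032363013 t 1.25 F [ 0.2463 -0.4593 -1.2464]
```

View pics/w0.png

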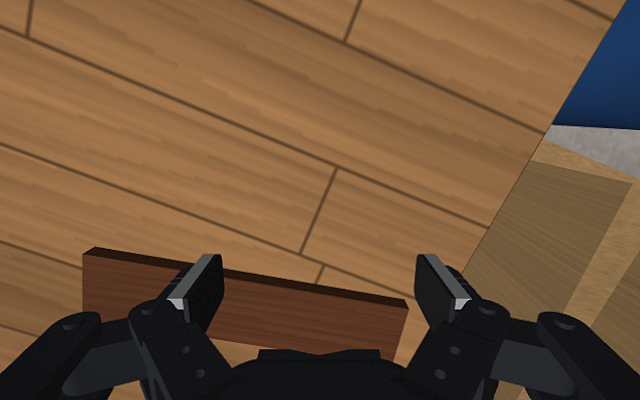

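drive_tool(
  offset=[
    [5, -2.9, 0],
    [10.5, -6.1, 0],
    [16, -9.3, 0],
    [21.5, -12.5, 0],
    [27, -15.6, 0],
    [32.5, -18.8, 0],
    [38, -22, 0],
    [43.5, -25.2, 0],
    [47.7, -27.6, 0],
    [47.7, -27.6, 0],
  ],
  roll=[-4, -8, -12, -17.1, -17.1, -17.1, -17.1, -17.1, -17.1, -17.1],
  fingers=-1,
)

```text
clock: 2.5
tool_pos: [0.5755, -0.1379, 0.2312]
orientation: [-2.954, -1.069, -0.001]
contact_force: [0.4, -0.4, -0.7]
opening: 0.0854
```

```bash
python3 -c "
from h import *
f=ctrl.grab_frame('wrist');save(f,'w1');print({k:v for k,v in f.items() if k!='image'})
P=np.array([.5738,-.1405,0]);u=np.array([np.cos(np.radians(39.5)),np.sin(np.radians(39.5)),0])
print(proj(f,[P+[0,0,.095],P+[0,0,.058],P+[0,0,.032]+.036*u,P+[0,0,.09]+.096*u,P+[0,0,.09]-.096*u]))
go(.5738,-.1405,.1,39.5)"
```

```text
{'fx': 321.45867813486564, 'fy': 321.45867813486564, 'cx': 318.67419474051906, 'cy': 201.90991254326443, 'k1': 0.017872533382502123, 'xyz': array([ 0.6297, -0.0941,  0.3735]), 'attitude': array([ 2.613 , -1.2248, -0.1702])}
[[318.4003 194.9161]
 [318.4171 185.6296]
 [318.5846 146.7023]
 [318.9361  80.9596]
 [317.957  287.421 ]]
offset [-0.1239  0.0278 13.1173] yaw now 39.676358488099424 roll 0.17635848809942445 t 2.55 F [-0.2634 -0.2024 -0.7731]
```

View pics/w1.png

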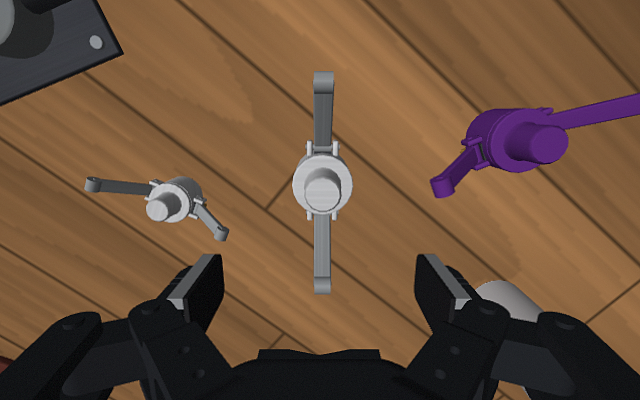

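```bash
python3 -c "
import cv2
i=cv2.imread('pics/w1.png')[60:300,270:380]
cv2.imwrite('pics/w1z.png',cv2.resize(i[70:170],None,fx=6,fy=6,interpolation=2))"
```

```text
(no output)
```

View pics/w1z.png

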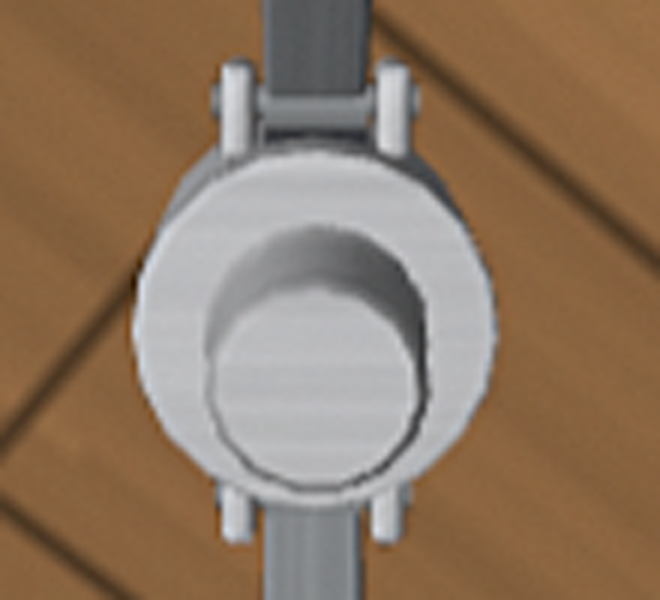

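```bash
python3 -c "
from h import *
f=ctrl.grab_frame('wrist')
k=atz(f,322.3,194.1,.095);print(k,atz(f,322.1,184.3,.058))
p=atz(f,322.8,75,.091);q=atz(f,322,291,.091);print(p,q,np.degrees(np.arctan2(*(p-q)[1::-1])))
go(k[0],k[1],.064,39.5)"
```

```text
[ 0.5756 -0.1444  0.095 ] [ 0.5762 -0.1442  0.058 ]
[ 0.6525 -0.0809  0.091 ] [ 0.4985 -0.2084  0.091 ] 39.63334776780934
offset [-0.1131  0.3997 16.7159] yaw now 39.566290969281745 roll 0.06629096928174505 t 2.6 F [-1.1099 -0.9213 -0.1466]
```

drive_tool(
  offset=[
    [-0.1, 0.35, 4],
    [-0.1, 0.35, 9],
    [-0.1, 0.35, 13],
    [-0.1, 0.35, 15.5],
    [-0.1, 0.35, 16.6],
    [-0.1, 0.35, 16.6],
  ],
  roll=[0, 0, 0, 0, 0, 0],
)

```text
clock: 3.35
tool_pos: [0.5749, -0.1451, 0.0651]
orientation: [-2.957, -1.059, 0.001]
contact_force: [-0.1, -0.1, 1.1]
opening: 0.0851
```

drive_tool(
  offset=[
    [0, 0, 0],
    [0, 0, 0],
    [0, 0, 0],
    [0, 0, 0],
    [0, 0, 0],
    [0, 0, 0],
  ],
  roll=[0, 0, 0, 0, 0, 0],
  fingers=1,
  newtons=80,
)

```text
clock: 4.1
tool_pos: [0.5759, -0.1441, 0.0666]
orientation: [2.957, 1.062, 0.001]
contact_force: [-2.3, 2.2, 5.9]
opening: 0.0319
```

```bash
python3 -c "
from h import *
f=ctrl.grab_frame('wrist');save(f,'w2');print(ctrl.get_obs())"
```

```text
{'clock': 4.15, 'joint_positions': array([-0.3707,  0.1352,  1.8143,  0.0004,  1.1916,  0.5104]), 'dq': array([ 0.0004,  0.0003,  0.0009, -0.0009, -0.0014, -0.001 ]), 'joint_efforts': array([ -0.7867, -35.928 , -31.6106,  -0.2118,  -0.7981,  -0.0071]), 'tool_pos': array([ 0.5759, -0.1441,  0.0666]), 'orientation': array([2.9566, 1.0617, 0.001 ]), 'contact_force': array([-1.4978,  2.4614,  4.9114]), 'ft_torque': array([0.2908, 0.3783, 0.0225]), 'opening': 0.03159879895325771}
```

View pics/w2.png

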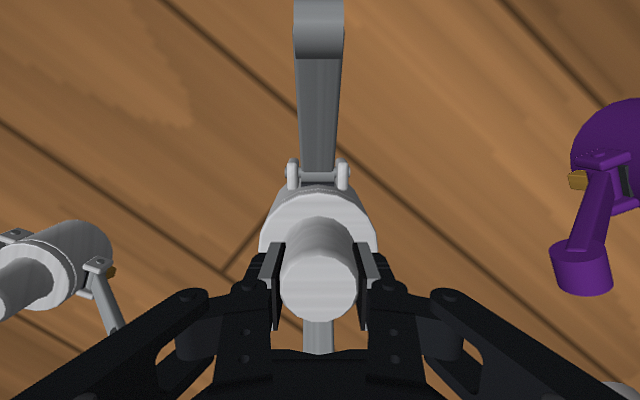

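drive_tool(
  offset=[
    [0, 0, -2],
    [0, 0, -6],
    [0, 0, -11],
    [0, 0, -16],
    [0, 0, -20],
    [2.5, -3.5, -22.5],
    [6, -8, -22.5],
    [9, -12, -22.5],
    [12.5, -17, -22.5],
    [15.5, -21, -22.5],
  ],
  roll=[0, 0, 0, 0, 0, 0, 0, 0, 0, 0],
)

```text
clock: 5.4
tool_pos: [0.5605, 0.1183, 0.2903]
orientation: [-2.956, -1.062, 0.001]
contact_force: [0.2, -0.2, -4.3]
opening: 0.0317
```

drive_tool(
  offset=[
    [0.5, -1, 0],
    [0.6, -1, 0],
    [0.6, -1, 0],
    [0.6, -1, 0],
  ],
  roll=[0, 0, 0, 0],
)

```text
clock: 5.9
tool_pos: [0.56, 0.1266, 0.2903]
orientation: [2.958, 1.058, -0.0]
contact_force: [0.3, -0.6, -4.8]
opening: 0.0316
```

```bash
python3 -c "
from h import *
f=ctrl.grab_frame('wrist');save(f,'w3');o=ctrl.get_obs();print(o)
print(proj(f,[[.5033,.1985,.17]]),proj(f,[o['tool_pos']+[0,0,.031]]))"
```

```text
{'clock': 5.95, 'joint_positions': array([ 0.093 , -0.0964,  1.6622, -0.0002,  1.5759,  0.9764]), 'dq': array([ 0.0058, -0.0006,  0.0008,  0.0011,  0.002 ,  0.0013]), 'joint_efforts': array([  0.1162, -36.1644, -40.5538,   0.008 ,   0.0029,  -0.0015]), 'tool_pos': array([0.56  , 0.1267, 0.2903]), 'orientation': array([ 2.9577,  1.0586, -0.0002]), 'contact_force': array([-0.3335, -0.532 , -3.4272]), 'ft_torque': array([ 0.073 ,  0.0102, -0.017 ]), 'opening': 0.031579049094985295}
[[208.4131 194.0731]] [[315.6381 295.2005]]
```

View pics/w3.png

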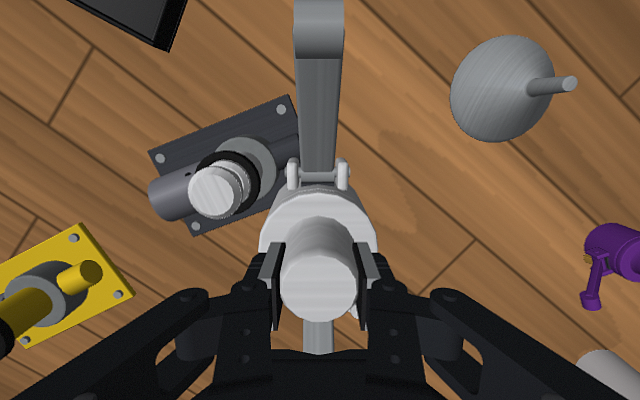

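```bash
python3 -c "
import cv2,numpy as np
i=cv2.imread('pics/w3.png')
a=cv2.resize(i[140:240,160:290],None,fx=6,fy=6,interpolation=2)
cv2.imwrite('pics/w3z.png',a)
b=cv2.resize(i[180:330,250:390],None,fx=4,fy=4,interpolation=2)
cv2.imwrite('pics/w3y.png',b)"
```

```text
(no output)
```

View pics/w3z.png

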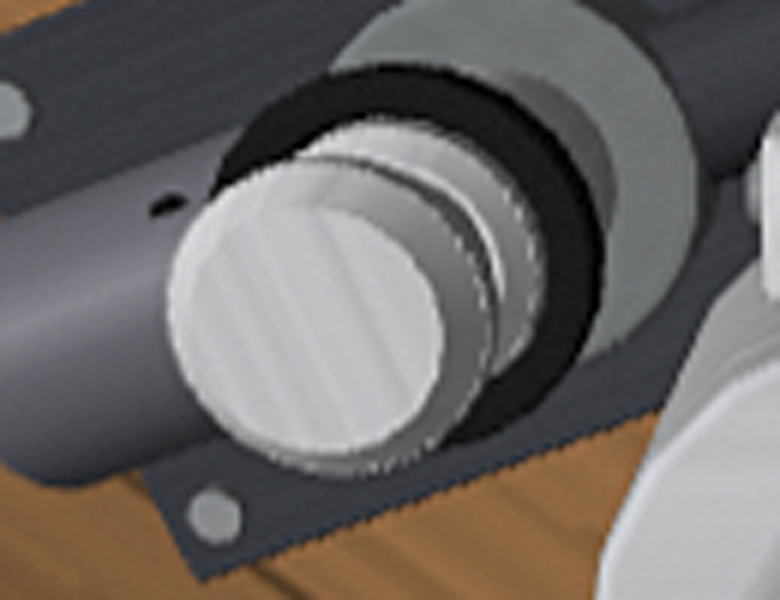

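View pics/w3y.png

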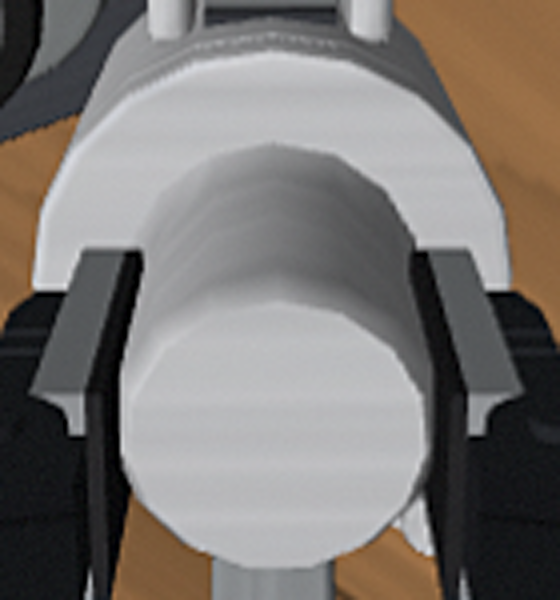

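```bash
python3 -c "
from h import *
f=ctrl.grab_frame('wrist');o=ctrl.get_obs()
a=atz(f,211.8,194.6,.17);b=atz(f,215.1,192.3,.164)
k=atz(f,318.4,288.1,o['tool_pos'][2]+.0284)
c=np.array([(250+275/4-.4),0])
print(a,b,k,o['tool_pos'],f['xyz'])
# model overlay: circles projected
im=f['image'].copy()
th=np.linspace(0,2*np.pi,60)
def circ(c,z,r,col):
    pts=proj(f,np.c_[c[0]+r*np.cos(th),c[1]+r*np.sin(th),0*th+z]); cv2.polylines(im,[np.int32(pts*16)],True,col,1,cv2.LINE_AA,4)
m=(a+b)/2
circ(m,.164,.023,(0,0,255)); circ(m,.13,.032,(0,255,0)); circ(m,.157,.023,(255,0,0))
tz=o['tool_pos'][2]
circ(k,tz+.0284,.017,(0,0,255)); circ(k,tz-.0086,.031,(0,255,0))
cv2.imwrite('pics/ov.png',cv2.resize(im[130:330,150:400],None,fx=3,fy=3,interpolation=2))
go(m[0],m[1],.29)
go(m[0]+o['tool_pos'][0]-k[0],m[1]+o['tool_pos'][1]-k[1],.29,None)"
```

```text
[0.5047 0.1962 0.17  ] [0.5057 0.1957 0.164 ] [0.5618 0.127  0.3187] [0.5599 0.1269 0.2903] [0.6145 0.1702 0.4325]
offset [ 0.1551 -8.8125  0.0265] yaw now 39.39748977784128 roll None t 6.0 F [ 0.8649  0.5525 -5.0893]
offset [ 0.0013 -8.9272  0.0265] yaw now 39.39748977784128 roll None t 6.0 F [ 0.8649  0.5525 -5.0893]
```

View pics/ov.png

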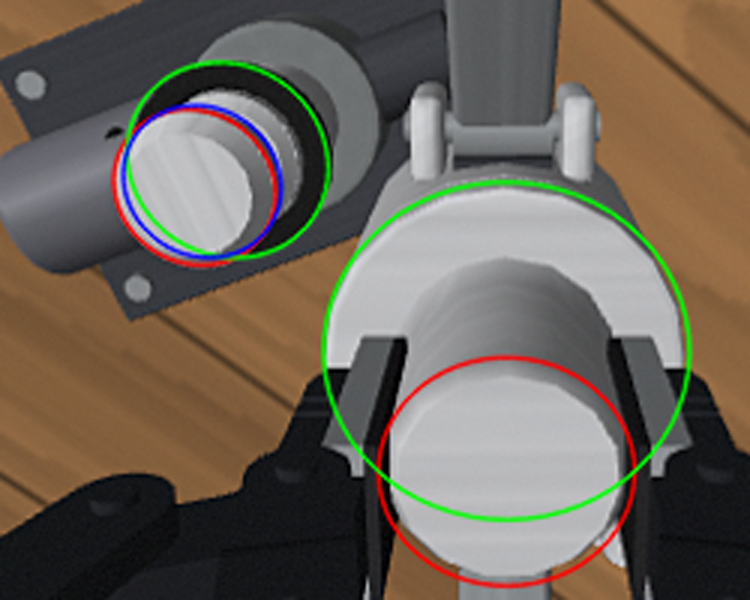

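drive_tool(
  offset=[
    [0, -3, 0],
    [0.1, -6, 0],
    [0.1, -8, 0],
    [0.1, -8.87, 0],
    [0.1, -8.87, 1.5],
    [0.1, -8.87, 3.5],
    [0.1, -8.87, 4.5],
    [0.1, -8.87, 4.5],
    [0.1, -8.87, 4.5],
  ],
  roll=[0, 0, 0, 0, 0, 0, 0, 0, 0],
)

```text
clock: 7.12
tool_pos: [0.5045, 0.1968, 0.2457]
orientation: [2.957, 1.061, 0.001]
contact_force: [1.1, 0.1, -4.7]
opening: 0.0316
```

```bash
python3 -c "
from h import *
print(ctrl.get_obs()['tool_pos'],ctrl.get_obs()['contact_force'])
s=ctrl.grab_frame('scene');t=ctrl.grab_frame('top');save(s,'s4')
a=cv2.resize(s['image'][120:220,310:420],None,fx=5,fy=5,interpolation=2)
cv2.imwrite('pics/s4z.png',a)
cv2.imwrite('pics/t4z.png',cv2.resize(t['image'][150:240,200:310],None,fx=5,fy=5,interpolation=2))
"
```

```text
[0.5045 0.1968 0.2457] [ 1.131   0.0913 -4.7345]
```

View pics/s4z.png

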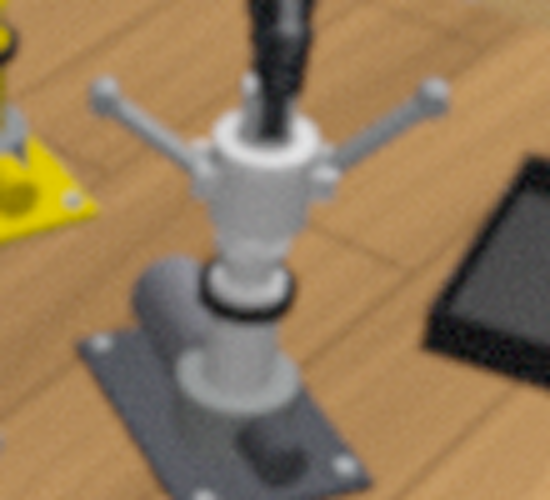

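View pics/t4z.png

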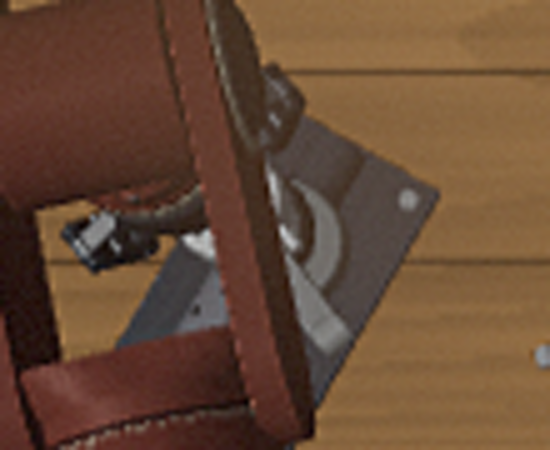

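drive_tool(
  offset=[
    [0, 0, 0.5],
    [0, 0, 0.8],
    [0, 0, 1.1],
    [0, 0, 1.4],
    [0, 0, 1.7],
    [0, 0, 1.7],
  ],
  roll=[0, 0, 0, 0, 0, 0],
)

```text
clock: 7.98
tool_pos: [0.5039, 0.1968, 0.2278]
orientation: [2.957, 1.061, -0.001]
contact_force: [-0.4, -0.5, -4.2]
opening: 0.0313
```

drive_tool(
  offset=[
    [0, 0, 0.4],
    [0, 0, 0.8],
    [0, 0, 1.2],
    [0, 0, 1.6],
    [0, 0, 2.0],
    [0, 0, 2.4],
    [0, 0, 2.4],
  ],
  roll=[0, 0, 0, 0, 0, 0, 0],
)

```text
clock: 8.85
tool_pos: [0.5038, 0.197, 0.2036]
orientation: [-2.957, -1.061, 0.002]
contact_force: [-0.4, -0.5, -5.2]
opening: 0.0317
```

drive_tool(
  offset=[
    [0, 0, 0.15],
    [0, 0, 0.3],
    [0, 0, 0.45],
    [0, 0, 0.6],
    [0, 0, 0.75],
    [0, 0, 0.9],
    [0, 0, 1.0],
    [0, 0, 1.0],
  ],
  roll=[0, 0, 0, 0, 0, 0, 0, 0],
)

```text
clock: 9.85
tool_pos: [0.5045, 0.1971, 0.1958]
orientation: [-2.957, -1.061, -0.002]
contact_force: [-4.2, -0.3, 4.4]
opening: 0.0314
```

drive_tool(
  offset=[
    [0, 0, 0.12],
    [0, 0, 0.24],
    [0, 0, 0.36],
    [0, 0, 0.48],
    [0, 0, 0.48],
  ],
  roll=[0, 0, 0, 0, 0],
)

```text
clock: 10.48
tool_pos: [0.5046, 0.1972, 0.1913]
orientation: [-2.957, -1.062, -0.002]
contact_force: [-3.1, -0.4, 7.2]
opening: 0.0322
```

drive_tool(
  offset=[
    [0, 0, 0.1],
    [0, 0, 0.2],
    [0, 0, 0.3],
    [0, 0, 0.4],
    [0, 0, 0.4],
  ],
  roll=[0, 0, 0, 0, 0],
)

```text
clock: 11.1
tool_pos: [0.5046, 0.1972, 0.1874]
orientation: [-2.957, -1.062, -0.003]
contact_force: [-4.6, -1.1, 6.5]
opening: 0.0317
```

drive_tool(
  offset=[
    [0, 0, 0.08],
    [0, 0, 0.16],
    [0, 0, 0.16],
  ],
  roll=[0, 0, 0],
)

```text
clock: 11.48
tool_pos: [0.5046, 0.1972, 0.1865]
orientation: [2.957, 1.062, 0.003]
contact_force: [-6.6, -1.2, 9.0]
opening: 0.0317
```

drive_tool(
  offset=[
    [0, 0, 0.08],
    [0, 0, 0.16],
    [0, 0, 0.16],
  ],
  roll=[0, 0, 0],
)

```text
clock: 11.85
tool_pos: [0.5047, 0.1973, 0.1864]
orientation: [2.957, 1.062, 0.003]
contact_force: [-9.6, -2.1, 16.0]
opening: 0.0321
```

drive_tool(
  offset=[
    [0, 0, 0.07],
    [0, 0, 0.14],
    [0, 0, 0.14],
    [0, 0, 0.14],
  ],
  roll=[0, 0, 0, 0],
)

```text
clock: 12.35
tool_pos: [0.5047, 0.1973, 0.1864]
orientation: [2.956, 1.062, 0.003]
contact_force: [-12.8, -3.2, 21.3]
opening: 0.032
```

```bash
python3 -c "
from h import *
s=ctrl.grab_frame('scene');save(s,'s5')
o=ctrl.get_obs();print(o['tool_pos'],o['contact_force'],o['ft_torque'])
cv2.imwrite('pics/s5z.png',cv2.resize(s['image'][120:220,310:420],None,fx=5,fy=5,interpolation=2))
f=ctrl.grab_frame('wrist');save(f,'w5')
"
```

```text
[0.5047 0.1973 0.1864] [-12.4642  -2.622   21.7097] [-0.6938  2.147  -0.0075]
```

View pics/s5z.png

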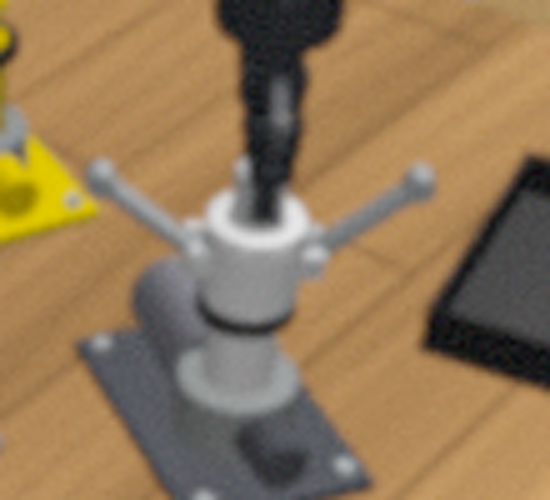

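View pics/w5.png

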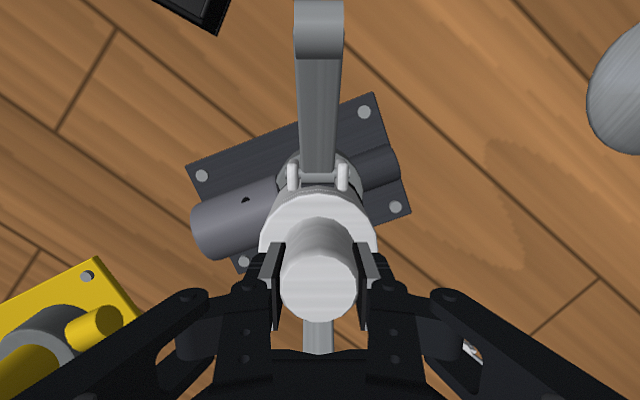

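drive_tool(
  offset=[
    [0, 0, -0.2],
    [0, 0, -0.42],
    [0, 0, -0.42],
  ],
  roll=[0, 0, 0],
)

```text
clock: 12.82
tool_pos: [0.5045, 0.1972, 0.1865]
orientation: [2.957, 1.062, 0.002]
contact_force: [-4.8, -1.0, 7.1]
opening: 0.0319
```

drive_tool(
  offset=[
    [0, 0, 0],
    [0, 0, 0],
    [0, 0, 0],
    [0, 0, 0],
    [0, 0, -2],
    [0, 0, -6],
    [0, 0, -9],
    [0, 0, -9],
  ],
  roll=[0, 0, 0, 0, 0, 0, 0, 0],
  fingers=-1,
)

```text
clock: 13.82
tool_pos: [0.506, 0.1975, 0.2804]
orientation: [2.956, 1.061, 0.013]
contact_force: [-0.3, -0.6, -0.2]
opening: 0.0852
```

```bash
python3 -c "
from h import *
o=ctrl.get_obs();print(o['tool_pos'],o['contact_force'],o['ft_torque'])
f=ctrl.grab_frame('wrist');save(f,'w6');s=ctrl.grab_frame('scene')
cv2.imwrite('pics/s6z.png',cv2.resize(s['image'][120:220,310:420],None,fx=5,fy=5,interpolation=2))
"
```

```text
[0.506  0.1975 0.2804] [-0.2753 -0.5974 -0.1981] [-0.0019 -0.0168  0.008 ]
```

View pics/w6.png

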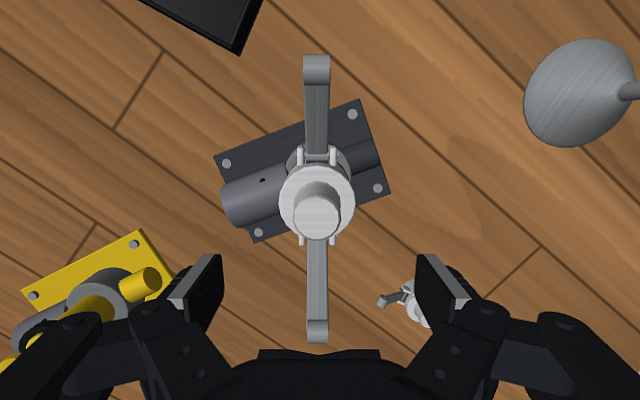

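View pics/s6z.png

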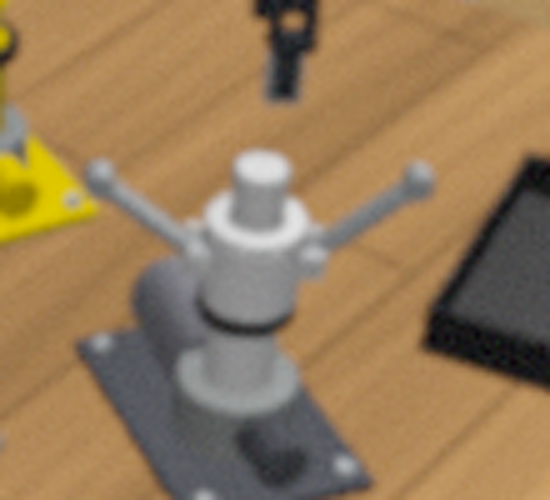

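drive_tool(
  offset=[
    [3, 0, 0],
    [6.3, 0, 0],
    [6.3, 0, 0],
    [6.3, 0, 0],
    [6.3, 0, 0],
    [6.3, 0, 3],
    [6.3, 0, 6.5],
    [6.3, 0, 6.5],
  ],
  roll=[0, 0, 0, 0, 0, 0, 0, 0],
  fingers=1,
)

```text
clock: 14.92
tool_pos: [0.5503, 0.2361, 0.2066]
orientation: [-2.957, -1.061, 0.011]
contact_force: [0.6, -0.2, 0.6]
opening: -0.0
```

```bash
python3 -c "
from h import *
o=ctrl.get_obs();print(o['tool_pos'],o['contact_force'],o['opening'])
f=ctrl.grab_frame('wrist');save(f,'w7');s=ctrl.grab_frame('scene')
cv2.imwrite('pics/s7z.png',cv2.resize(s['image'][120:220,310:420],None,fx=5,fy=5,interpolation=2))
"
```

```text
[0.5503 0.2361 0.2066] [ 0.6151 -0.1856  0.6434] -3.3150262504091644e-05
```

View pics/w7.png

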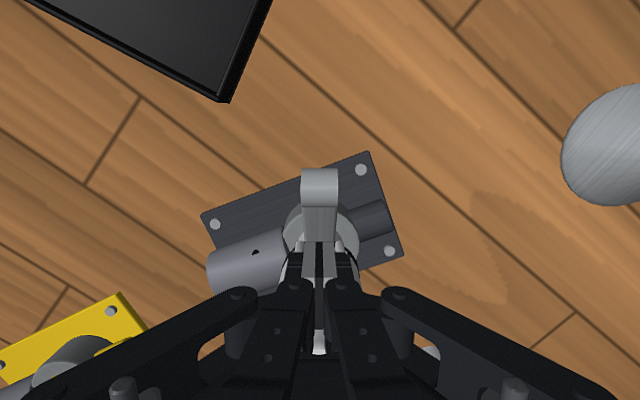

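View pics/s7z.png

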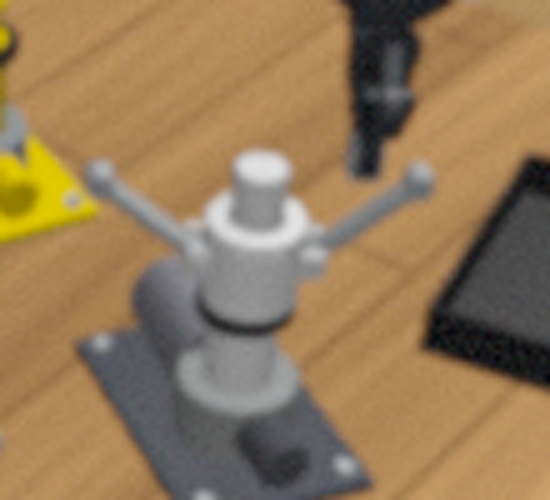

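drive_tool(
  offset=[
    [0.5, 0, 0.8],
    [0.8, 0, 1.5],
    [1.3, 0, 1.9],
    [1.7, 0, 2.3],
    [2.1, 0, 2.7],
    [2.5, 0, 3.1],
    [2.8, 0, 3.7],
    [3.1, 0, 4.2],
    [3.5, 0, 4.8],
    [3.8, 0, 5.3],
  ],
  roll=[0, 0, 0, 0, 0, 0, 0, 0, 0, 0],
)

```text
clock: 16.27
tool_pos: [0.5824, 0.2615, 0.1569]
orientation: [-2.957, -1.061, -0.001]
contact_force: [-1.9, -0.6, 2.8]
opening: -0.0002
```

```bash
python3 -c "
from h import *
o=ctrl.get_obs();print(o['tool_pos'],o['contact_force'],o['opening'])
f=ctrl.grab_frame('wrist');save(f,'w8');s=ctrl.grab_frame('scene')
cv2.imwrite('pics/s8z.png',cv2.resize(s['image'][120:220,310:420],None,fx=5,fy=5,interpolation=2))
"
```

```text
[0.5824 0.2615 0.1569] [-1.9302 -0.6088  2.8055] -0.00017218909524435624
```

View pics/s8z.png

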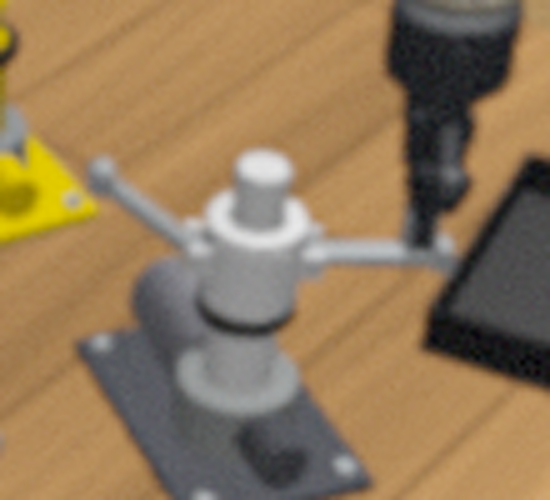

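drive_tool(
  offset=[
    [0.7, 0, 0.7],
    [1.2, 0, 1.5],
    [1.3, 0, 2.1],
    [1.3, 0, 2.7],
    [1.1, 0, 3.3],
    [0.9, 0, 3.9],
    [0.6, 0, 4.5],
    [0.3, 0, 5.1],
    [0.3, 0, 5.1],
  ],
  roll=[0, 0, 0, 0, 0, 0, 0, 0, 0],
)

```text
clock: 17.5
tool_pos: [0.5838, 0.2628, 0.1051]
orientation: [-2.957, -1.061, 0.002]
contact_force: [0.2, -0.5, 0.3]
opening: -0.0001
```

```bash
python3 -c "
from h import *
o=ctrl.get_obs();print(o['tool_pos'],o['contact_force'],o['opening'])
s=ctrl.grab_frame('scene')
cv2.imwrite('pics/s9z.png',cv2.resize(s['image'][120:220,310:420],None,fx=5,fy=5,interpolation=2))
"
```

```text
[0.5838 0.2628 0.1051] [ 0.2292 -0.5095  0.346 ] -8.892359347312277e-05
```

View pics/s9z.png

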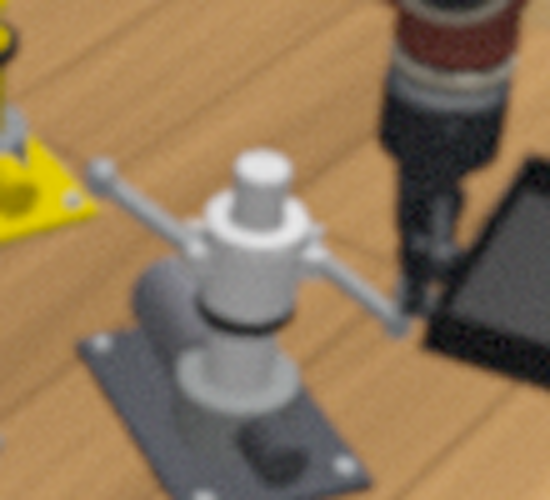

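drive_tool(
  offset=[
    [-0.3, 0, 0.5],
    [-0.7, 0, 1.0],
    [-1.2, 0, 1.4],
    [-1.7, 0, 1.8],
    [-2.1, 0, 1.9],
    [-2.1, 0, 1.9],
  ],
  roll=[0, 0, 0, 0, 0, 0],
)

```text
clock: 18.3
tool_pos: [0.5681, 0.2497, 0.0868]
orientation: [-2.957, -1.061, -0.001]
contact_force: [2.2, 2.4, 0.4]
opening: -0.0002
```

```bash
python3 -c "
from h import *
o=ctrl.get_obs();print(o['tool_pos'],o['contact_force'],(o['tool_pos']-[.5047,.1973,0])@[.773,.635,0])
s=ctrl.grab_frame('scene')
cv2.imwrite('pics/s10z.png',cv2.resize(s['image'][120:220,310:420],None,fx=5,fy=5,interpolation=2))
"
```

```text
[0.5681 0.2497 0.0868] [2.2072 2.4493 0.4435] 0.0822797527650208
```

View pics/s10z.png

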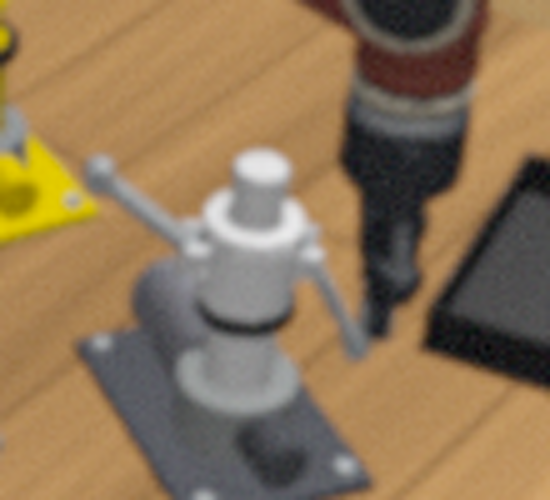

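drive_tool(
  offset=[
    [-0.2, 0, 0],
    [-0.4, 0, 0.0],
    [-0.6, 0, 0.0],
    [-0.6, 0, 0],
  ],
  roll=[0, 0, 0, 0],
)

```text
clock: 18.85
tool_pos: [0.5653, 0.2473, 0.0879]
orientation: [-2.955, -1.061, -0.009]
contact_force: [6.9, 5.9, -1.8]
opening: -0.0001
```

```bash
python3 -c "
from h import *
o=ctrl.get_obs();print(o['tool_pos'],o['contact_force'],(o['tool_pos']-[.5047,.1973,0])@[.773,.635,0])
s=ctrl.grab_frame('scene')
cv2.imwrite('pics/s11z.png',cv2.resize(s['image'][120:220,310:420],None,fx=5,fy=5,interpolation=2))
# predicted tip px for angles, both arms
c=np.array([.5047,.1973,.12]);u=np.array([.773,.635,0])
for sg in (1,-1):
  for j in (0,.2,1.5,1.6,1.68,1.75,1.83):
    ph=np.pi/4-j; P=c+sg*u*(.036+.082*np.cos(ph))+[0,0,.032+.082*np.sin(ph)]
    q=proj(s,P)[0]; print(sg,j,(q-[310,120])*5+2)
"
```

```text
[0.5653 0.2473 0.0879] [ 6.8884  5.8513 -1.8135] 0.07858657887949247
1 0 [415.9549 180.3878]
1 0.2 [430.244  197.9995]
1 1.5 [398.621  326.1626]
1 1.6 [388.512  333.3022]
1 1.68 [379.9075 338.4517]
1 1.75 [372.0466 342.5241]
1 1.83 [362.7321 346.6613]
-1 0 [104.2699 174.7162]
-1 0.2 [ 86.2678 191.7374]
-1 1.5 [ 90.2696 320.533 ]
-1 1.6 [ 98.8036 328.0123]
-1 1.68 [106.2665 333.4547]
-1 1.75 [113.2202 337.7974]
-1 1.83 [121.6076 342.2575]
```

View pics/s11z.png

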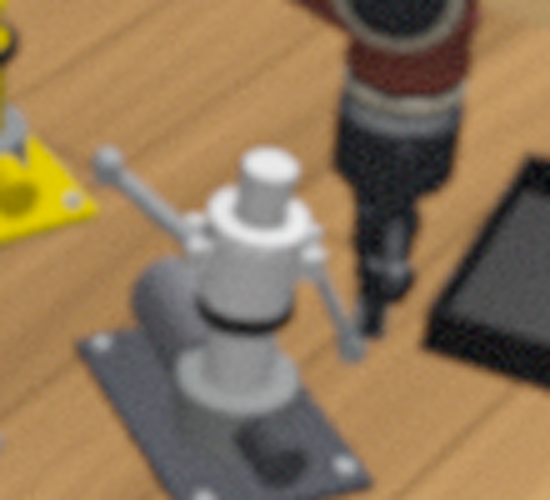

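drive_tool(
  offset=[
    [0.6, 0, 0],
    [1.5, 0, -0.5],
    [3, 0, -1],
    [3, 0, -1],
  ],
  roll=[0, 0, 0, 0],
)

```text
clock: 19.4
tool_pos: [0.5872, 0.2653, 0.0974]
orientation: [2.956, 1.062, -0.001]
contact_force: [0.4, -0.5, -1.0]
opening: 0.0001
```

```bash
python3 -c "
from h import *
o=ctrl.get_obs();print(o['tool_pos'],o['contact_force'],(o['tool_pos']-[.5047,.1973,0])@[.773,.635,0])
s=ctrl.grab_frame('scene')
cv2.imwrite('pics/s12z.png',cv2.resize(s['image'][120:220,310:420],None,fx=5,fy=5,interpolation=2))
"
```

```text
[0.5872 0.2653 0.0974] [ 0.3829 -0.4591 -0.961 ] 0.1069062530296016
```

View pics/s12z.png

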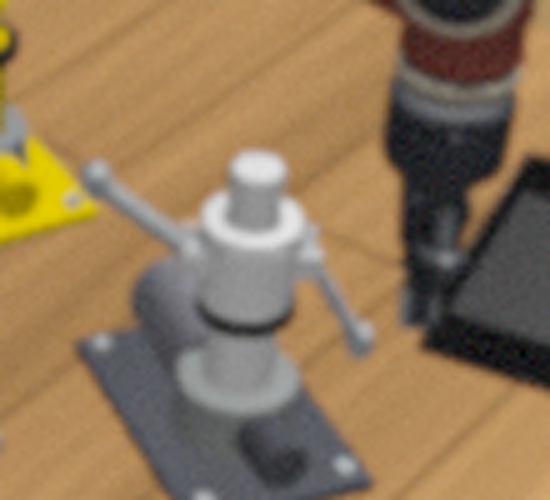

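drive_tool(
  offset=[
    [0, 0, -5],
    [0, 0, -11],
    [0, 0, -16.3],
    [-6, 0, -16.3],
    [-12, 0, -16.3],
    [-16.7, 0, -16.3],
    [-16.7, 0, -16.3],
    [-16.7, 0, -13],
    [-16.7, 0, -11.2],
    [-16.7, 0, -11.2],
  ],
  roll=[0, 0, 0, 0, 0, 0, 0, 0, 0, 0],
)

```text
clock: 20.7
tool_pos: [0.4569, 0.1588, 0.2069]
orientation: [-2.956, -1.062, 0.007]
contact_force: [0.4, 0.8, 0.3]
opening: -0.0001
```

```bash
python3 -c "
from h import *
o=ctrl.get_obs();d=o['tool_pos']-[.5047,.1973,0];print(o['tool_pos'],o['contact_force'],d@[.773,.635,0],d@[.635,-.773,0])
f=ctrl.grab_frame('wrist');save(f,'w13')
s=ctrl.grab_frame('scene')
cv2.imwrite('pics/s13z.png',cv2.resize(s['image'][120:220,310:420],None,fx=5,fy=5,interpolation=2))
c=np.array([.5047,.1973,.12]);u=np.array([.773,.635,0])
for j in (1.5,1.6,1.68,1.75,1.83):
    ph=np.pi/4-j; P=c+u*(.036+.082*np.cos(ph))+[0,0,.032+.082*np.sin(ph)]
    print(j,proj(f,P)[0])
"
```

```text
[0.4569 0.1588 0.2069] [0.4009 0.7813 0.2837] -0.06141513402883035 -0.0006099758306851617
1.5 [318.5225 -31.1999]
1.6 [318.5289 -17.8631]
1.68 [318.5317  -7.3703]
1.75 [318.5326   1.6687]
1.83 [318.5319  11.8267]
```

View pics/s13z.png

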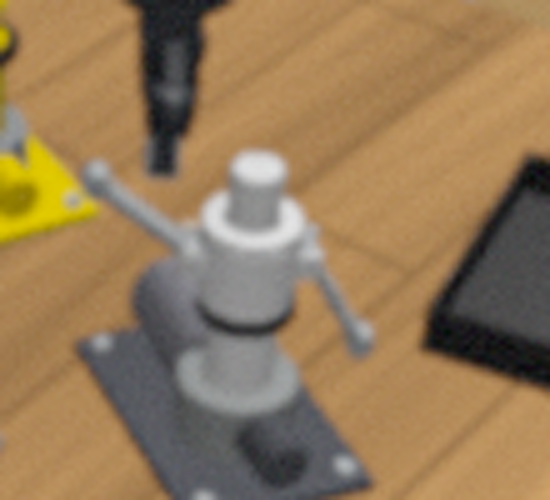

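View pics/w13.png

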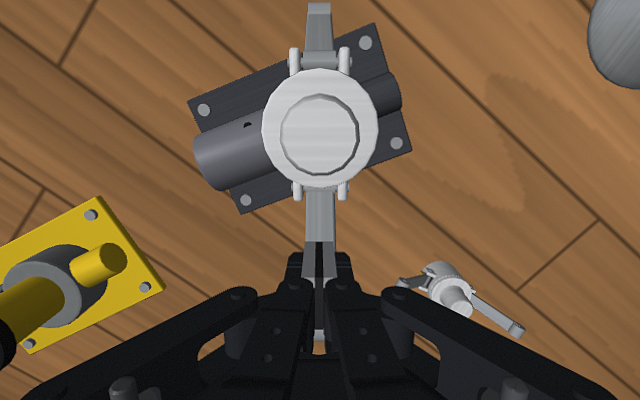

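drive_tool(
  offset=[
    [-0.4, 0, 0.8],
    [-0.7, 0, 1.5],
    [-1.2, 0, 1.9],
    [-1.6, 0, 2.3],
    [-2.0, 0, 2.7],
    [-2.4, 0, 3.1],
    [-2.7, 0, 3.7],
    [-3.0, 0, 4.2],
    [-3.4, 0, 4.8],
    [-3.7, 0, 5.3],
  ],
  roll=[0, 0, 0, 0, 0, 0, 0, 0, 0, 0],
)

```text
clock: 22.05
tool_pos: [0.4289, 0.135, 0.1556]
orientation: [2.957, 1.061, -0.001]
contact_force: [1.8, 1.1, 2.2]
opening: 0.0001
```

```bash
python3 -c "
from h import *
o=ctrl.get_obs();d=o['tool_pos']-[.5047,.1973,0];print(o['tool_pos'],o['contact_force'],d@[.773,.635,0],d@[.635,-.773,0])
s=ctrl.grab_frame('scene')
cv2.imwrite('pics/s14z.png',cv2.resize(s['image'][120:220,310:420],None,fx=5,fy=5,interpolation=2))
"
```

```text
[0.4289 0.135  0.1556] [1.7911 1.0929 2.211 ] -0.09819294396938612 3.655887817941017e-05
```

View pics/s14z.png

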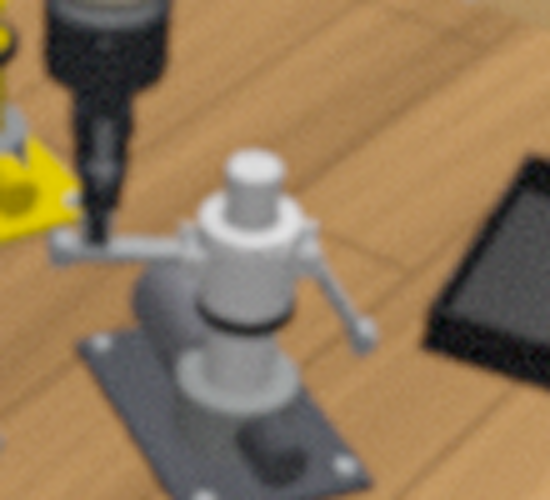

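drive_tool(
  offset=[
    [-0.8, 0, 0.6],
    [-1.4, 0, 1.3],
    [-1.5, 0, 1.9],
    [-1.5, 0, 2.5],
    [-1.3, 0, 3.1],
    [-1.1, 0, 3.8],
    [-0.8, 0, 4.4],
    [-0.5, 0, 5.0],
    [-0.5, 0, 5.0],
  ],
  roll=[0, 0, 0, 0, 0, 0, 0, 0, 0],
)

```text
clock: 23.22
tool_pos: [0.4248, 0.132, 0.105]
orientation: [-2.957, -1.062, 0.003]
contact_force: [0.2, -0.7, 1.2]
opening: -0.0003
```

```bash
python3 -c "
from h import *
o=ctrl.get_obs();d=o['tool_pos']-[.5047,.1973,0];print(o['tool_pos'],o['contact_force'],d@[.773,.635,0],d@[.635,-.773,0])
s=ctrl.grab_frame('scene')
cv2.imwrite('pics/s15z.png',cv2.resize(s['image'][120:220,310:420],None,fx=5,fy=5,interpolation=2))
"
```

```text
[0.4248 0.132  0.105 ] [ 0.2384 -0.7249  1.1869] -0.10319768561059751 -0.0002791437621916734
```

View pics/s15z.png

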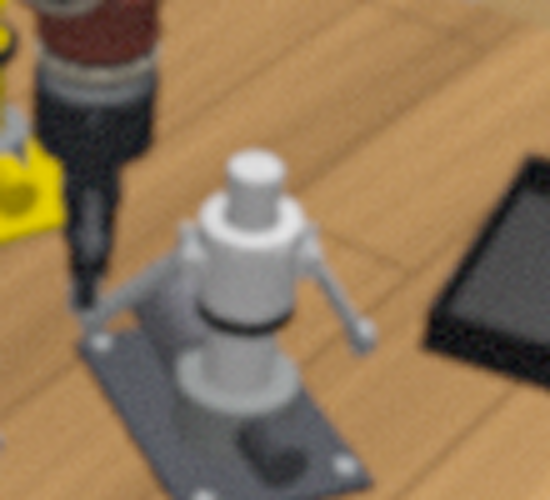

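drive_tool(
  offset=[
    [0.3, 0, 0.5],
    [0.7, 0, 1.0],
    [1.2, 0, 1.4],
    [1.7, 0, 1.8],
    [2.1, 0, 1.8],
    [2.2, 0, 1.8],
  ],
  roll=[0, 0, 0, 0, 0, 0],
)

```text
clock: 24.02
tool_pos: [0.4402, 0.1446, 0.0866]
orientation: [2.955, 1.062, -0.013]
contact_force: [-7.8, -6.8, 5.1]
opening: 0.0001
```

```bash
python3 -c "
from h import *
o=ctrl.get_obs();d=o['tool_pos']-[.5047,.1973,0];print(o['tool_pos'],o['contact_force'],d@[.773,.635,0],d@[.635,-.773,0])
s=ctrl.grab_frame('scene')
cv2.imwrite('pics/s16z.png',cv2.resize(s['image'][120:220,310:420],None,fx=5,fy=5,interpolation=2))
"
```

```text
[0.4402 0.1446 0.0866] [-7.8478 -6.78    5.0968] -0.0833281051406062 -0.0002805796505876354
```

View pics/s16z.png

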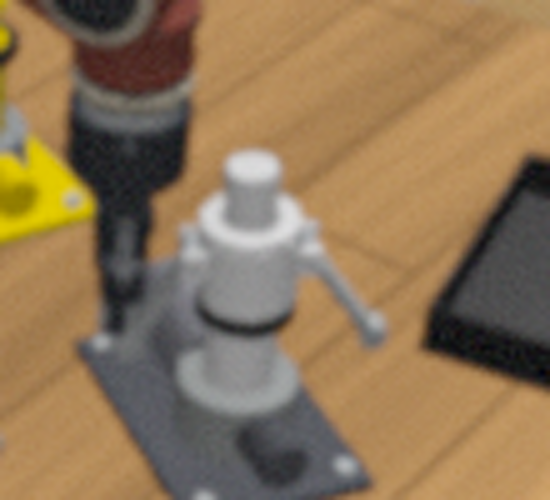

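drive_tool(
  offset=[
    [-0.6, 0, 0],
    [-1.5, 0, -0.5],
    [-3, 0, -1],
    [-3, 0, -1],
  ],
  roll=[0, 0, 0, 0],
)

```text
clock: 24.58
tool_pos: [0.4191, 0.1268, 0.0984]
orientation: [2.957, 1.06, 0.002]
contact_force: [-1.3, -0.5, 0.3]
opening: -0.0001
```

```bash
python3 -c "
from h import *
o=ctrl.get_obs();d=o['tool_pos']-[.5047,.1973,0];print(o['tool_pos'],o['contact_force'],d@[.773,.635,0],d@[.635,-.773,0])
s=ctrl.grab_frame('scene')
cv2.imwrite('pics/s17z.png',cv2.resize(s['image'][120:220,310:420],None,fx=5,fy=5,interpolation=2))
"
```

```text
[0.4191 0.1268 0.0984] [-1.3008 -0.4878  0.2936] -0.11093644314380421 0.00016222215431739573
```

View pics/s17z.png

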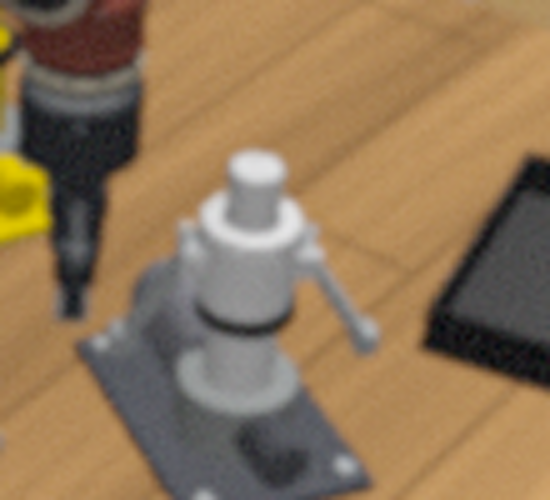

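drive_tool(
  offset=[
    [0, 0, -5],
    [0, 0, -11],
    [0, 0, -17],
    [3, 0, -19],
    [7, 0, -19],
    [11, 0, -19],
    [11, 0, -19],
    [11, 0, -19],
  ],
  roll=[0, 0, 0, 0, 0, 0, 0, 0],
  fingers=-1,
)

```text
clock: 25.62
tool_pos: [0.5039, 0.1969, 0.2877]
orientation: [-2.957, -1.062, 0.002]
contact_force: [0.4, 0.0, 0.6]
opening: 0.0854
```

```bash
python3 -c "
from h import *
o=ctrl.get_obs();d=o['tool_pos']-[.5047,.1973,0];print(o['tool_pos'],o['contact_force'],d@[.773,.635,0],d@[.635,-.773,0])
f=ctrl.grab_frame('wrist');save(f,'w18')
s=ctrl.grab_frame('scene');cv2.imwrite('pics/s18z.png',cv2.resize(s['image'][120:220,310:420],None,fx=5,fy=5,interpolation=2))
c=np.array([.5047,.1973,.12]);u=np.array([.773,.635,0])
for sg in (1,-1):
  for j in (1.5,1.6,1.68,1.75,1.83):
    ph=np.pi/4-j; P=c+sg*u*(.036+.082*np.cos(ph))+[0,0,.032+.082*np.sin(ph)]
    print(sg,j,proj(f,P)[0])
print(proj(f,[c+[0,0,.095],c+[0,0,.058]]))
cv2.imwrite('pics/w18z.png',cv2.resize(f['image'][70:330,240:400],None,fx=3,fy=2.3,interpolation=2))
"
```

```text
[0.5039 0.1969 0.2877] [0.4127 0.0374 0.5933] -0.0008518472574105815 -0.0002106612250249645
1 1.5 [317.8482  78.5478]
1 1.6 [317.8571  85.2737]
1 1.68 [317.8626  90.8402]
1 1.75 [317.8663  95.8215]
1 1.83 [317.8694 101.6177]
-1 1.5 [317.7099 263.1549]
-1 1.6 [317.727  256.2842]
-1 1.68 [317.7397 250.73  ]
-1 1.75 [317.7501 245.841 ]
-1 1.83 [317.7612 240.233 ]
[[317.3695 212.335 ]
 [317.5357 198.3947]]
```

View pics/w18.png

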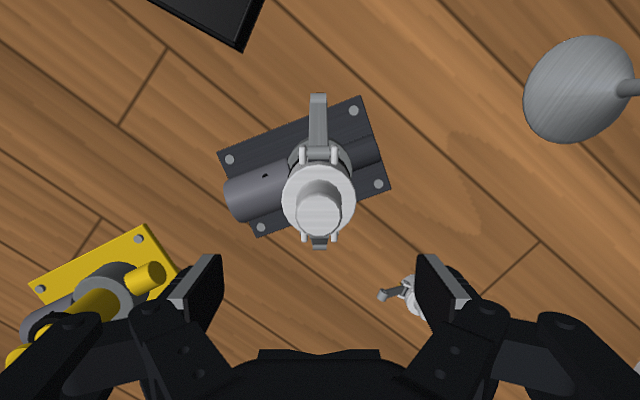

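View pics/s18z.png

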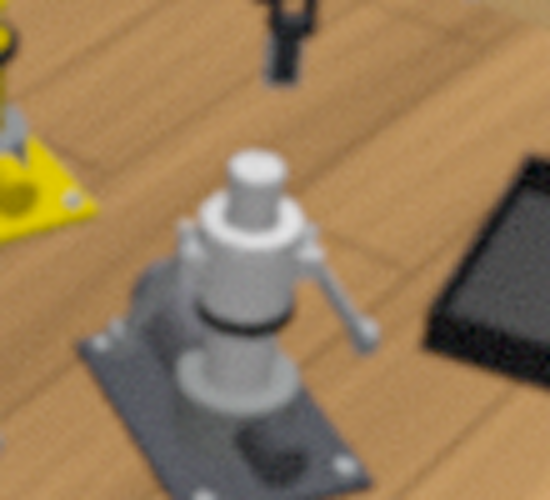

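View pics/w18z.png

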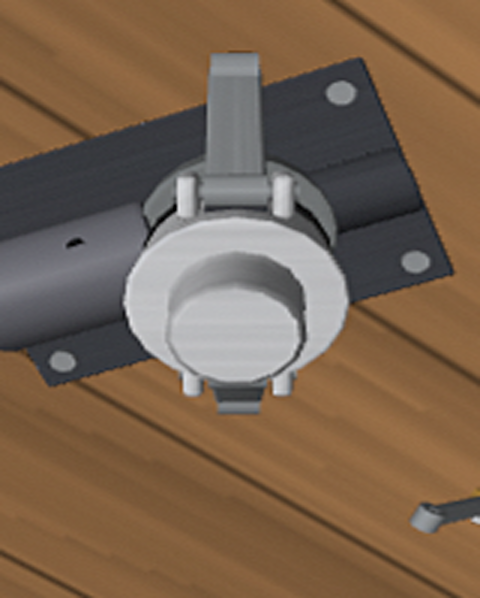

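```bash
python3 -c "
from h import *
f=ctrl.grab_frame('wrist');save(f,'w19')
cv2.imwrite('pics/w19z.png',cv2.resize(f['image'][140:260,260:380],None,fx=5,fy=5,interpolation=2))
print(f['xyz'],f['attitude'])
"
```

```text
[0.5582 0.2401 0.4304] [ 2.6093 -1.2321 -0.171 ]
```

View pics/w19z.png

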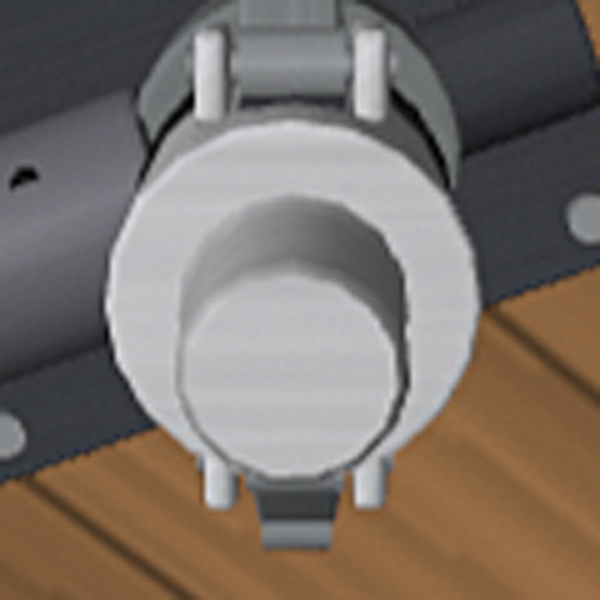

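```bash
python3 -c "
from h import *
f=ctrl.grab_frame('wrist')
u=np.array([.773,.635,0]);v=np.array([.635,-.773,0])
k=atz(f,317.6,213.9,.215);
for r in (198,199.2,200): 
  s=atz(f,317.8,r,.178);print(k,s,(k-s)@u,(k-s)@v)
c=np.array([.5047,.1973,0]);print((k-c)@u,(s-c)@u)
"
```

```text
[0.5036 0.1959 0.215 ] [0.5049 0.1969 0.178 ] -0.0015757067062921733 -7.709886394833469e-05
[0.5036 0.1959 0.215 ] [0.5041 0.1962 0.178 ] -0.0005620026942923132 -7.713184324275717e-05
[0.5036 0.1959 0.215 ] [0.5036 0.1958 0.178 ] 0.00011499543664702292 -7.715406571583452e-05
-0.0016872526722996862 -0.001802248108946709
```

drive_tool(
  offset=[
    [0.1, 0, 0],
    [0.1, 0, 0],
    [0.1, 0, 0],
    [0.1, 0, 0],
    [0.1, 0, 3],
    [0.1, 0, 5.5],
    [0.1, 0, 6.3],
    [0.1, 0, 6.6],
    [0.1, 0, 6.6],
  ],
  roll=[0, 0, 0, 0, 0, 0, 0, 0, 0],
  fingers=1,
)

```text
clock: 26.95
tool_pos: [0.5054, 0.1977, 0.2231]
orientation: [2.957, 1.061, 0.002]
contact_force: [0.3, 0.2, -0.5]
opening: 0.0
```

drive_tool(
  offset=[
    [0, 0, 0.15],
    [0, 0, 0.3],
    [0, 0, 0.45],
    [0, 0, 0.6],
    [0, 0, 0.75],
    [0, 0, 0.9],
    [0, 0, 0.9],
  ],
  roll=[0, 0, 0, 0, 0, 0, 0],
)

```text
clock: 27.82
tool_pos: [0.505, 0.1976, 0.215]
orientation: [2.957, 1.061, 0.001]
contact_force: [-3.9, -0.6, 7.4]
opening: 0.0002
```

drive_tool(
  offset=[
    [0, 0, 0.1],
    [0, 0, 0.2],
    [0, 0, 0.3],
    [0, 0, 0.3],
  ],
  roll=[0, 0, 0, 0],
)

```text
clock: 28.32
tool_pos: [0.5054, 0.1977, 0.215]
orientation: [2.956, 1.061, 0.003]
contact_force: [-8.9, -2.8, 17.1]
opening: 0.0001
```

```bash
python3 -c "
from h import *
o=ctrl.get_obs();print(o['tool_pos'],o['contact_force'])
s=ctrl.grab_frame('scene');cv2.imwrite('pics/s20z.png',cv2.resize(s['image'][120:220,310:420],None,fx=5,fy=5,interpolation=2))
"
```

```text
[0.5054 0.1977 0.215 ] [-8.9051 -2.7706 17.0922]
```

View pics/s20z.png

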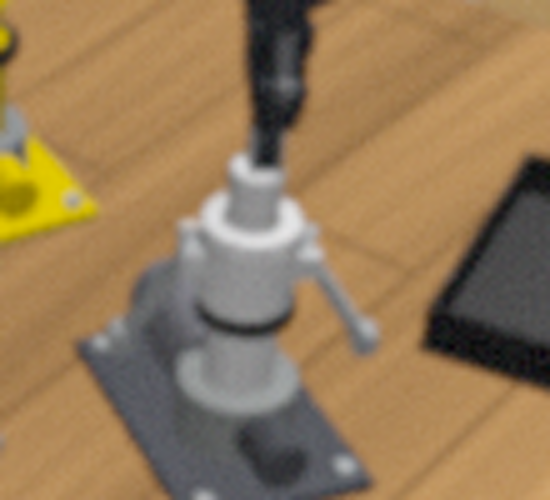

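drive_tool(
  offset=[
    [0, 0, -2],
    [0, 0, -5],
    [5, 0, -5],
    [10.5, 0, -5],
    [10.5, 0, 0],
    [10.5, 0, 6],
    [10.5, 0, 11],
    [10.5, 0, 12.2],
    [10.5, 0, 12.2],
  ],
  roll=[0, 0, 0, 0, 0, 0, 0, 0, 0],
)

```text
clock: 29.5
tool_pos: [0.5862, 0.2644, 0.0885]
orientation: [-2.957, -1.061, 0.0]
contact_force: [0.6, 0.0, 0.7]
opening: 0.0001
```

drive_tool(
  offset=[
    [-0.7, 0, 0],
    [-1.3, 0, 0],
    [-1.7, 0, 0],
    [-2.0, 0, 0],
    [-2.2, 0, 0],
    [-2.2, 0, 0],
  ],
  roll=[0, 0, 0, 0, 0, 0],
)

```text
clock: 30.25
tool_pos: [0.5693, 0.2505, 0.0885]
orientation: [-2.957, -1.061, -0.002]
contact_force: [1.5, 1.1, 0.8]
opening: 0.0
```

```bash
python3 -c "
from h import *
o=ctrl.get_obs();d=o['tool_pos']-[.5047,.1973,0];print(o['tool_pos'],o['contact_force'],d@[.773,.635,0],d@[.635,-.773,0])
s=ctrl.grab_frame('scene');cv2.imwrite('pics/s21z.png',cv2.resize(s['image'][120:220,310:420],None,fx=5,fy=5,interpolation=2))
"
```

```text
[0.5693 0.2505 0.0885] [1.4699 1.0959 0.7822] 0.08375814718935881 -0.00011390221475510165
```

View pics/s21z.png

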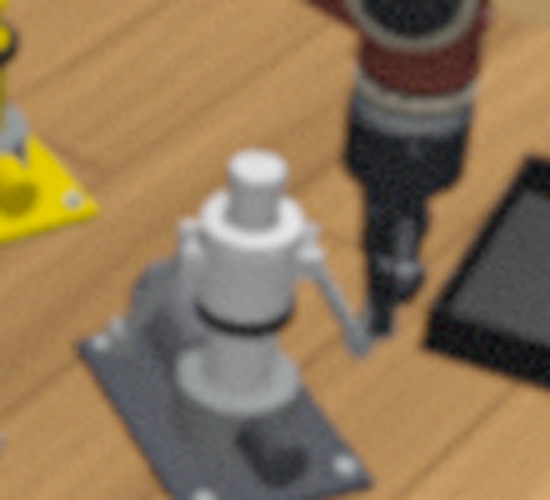

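drive_tool(
  offset=[
    [-0.2, 0, 0],
    [-0.3, 0, 0],
    [-0.3, 0, 0],
  ],
  roll=[0, 0, 0],
)

```text
clock: 30.68
tool_pos: [0.5676, 0.2492, 0.0885]
orientation: [-2.956, -1.061, -0.005]
contact_force: [6.2, 4.1, -0.1]
opening: 0.0003
```

```bash
python3 -c "
from h import *
o=ctrl.get_obs();d=o['tool_pos']-[.5047,.1973,0];print(o['tool_pos'],o['contact_force'],d@[.773,.635,0],d@[.635,-.773,0])
s=ctrl.grab_frame('scene');cv2.imwrite('pics/s22z.png',cv2.resize(s['image'][120:220,310:420],None,fx=5,fy=5,interpolation=2))
"
```

```text
[0.5676 0.2492 0.0885] [ 6.1928  4.1049 -0.0921] 0.08157411014555178 -0.00019212542568352448
```

View pics/s22z.png

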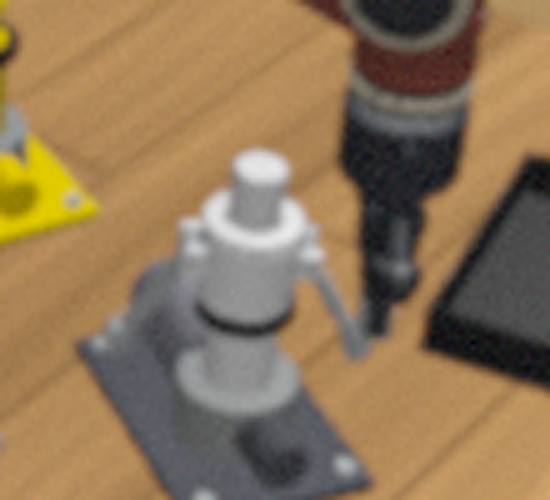

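drive_tool(
  offset=[
    [0.6, 0, 0],
    [2.5, 0, -0.5],
    [2.5, 0, -6],
    [2.5, 0, -12],
    [2.5, 0, -17],
    [-3, 0, -20],
    [-8.2, 0, -20],
    [-8.2, 0, -20],
    [-8.2, 0, -20],
  ],
  roll=[0, 0, 0, 0, 0, 0, 0, 0, 0],
  fingers=-1,
)

```text
clock: 31.85
tool_pos: [0.5032, 0.1962, 0.2877]
orientation: [2.957, 1.061, -0.002]
contact_force: [-0.1, -0.2, -0.6]
opening: 0.0855
```

```bash
python3 -c "
from h import *
o=ctrl.get_obs();d=o['tool_pos']-[.5047,.1973,0];print(o['tool_pos'],o['contact_force'],d@[.773,.635,0],d@[.635,-.773,0])
f=ctrl.grab_frame('wrist');save(f,'w23')
s=ctrl.grab_frame('scene');a=cv2.resize(s['image'][120:220,310:420],None,fx=5,fy=5,interpolation=2)
c=np.array([.5047,.1973,.12]);u=np.array([.773,.635,0])
for sg in (1,-1):
  for j in (1.6,1.68,1.75,1.83):
    ph=np.pi/4-j; P=c+sg*u*(.036+.082*np.cos(ph))+[0,0,.032+.082*np.sin(ph)]
    print(sg,j,proj(f,P)[0])
print(proj(f,[c+[0,0,.095],c+[0,0,.058]]))
b=cv2.resize(f['image'][80:270,250:390],None,fx=3,fy=3,interpolation=2)
cv2.imwrite('pics/w23z.png',b);cv2.imwrite('pics/s23z.png',a)
"
```

```text
[0.5032 0.1962 0.2877] [-0.1346 -0.1805 -0.648 ] -0.001841686183769772 -9.157890701375722e-05
1 1.6 [317.6597  84.1737]
1 1.68 [317.671   89.7627]
1 1.75 [317.6798  94.7624]
1 1.83 [317.6884 100.5782]
-1 1.6 [317.6435 255.4316]
-1 1.68 [317.6544 249.881 ]
-1 1.75 [317.663  244.9941]
-1 1.83 [317.6719 239.3875]
[[317.17   210.9326]
 [317.3615 197.167 ]]
```

View pics/w23z.png

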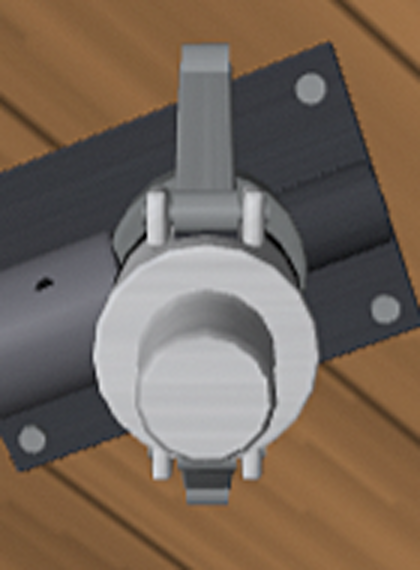

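View pics/s23z.png

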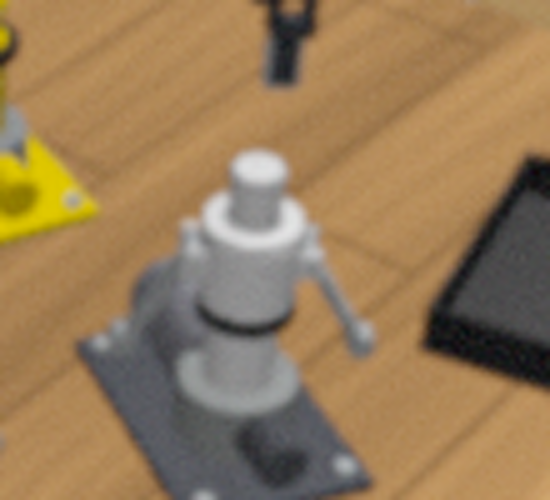

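drive_tool(
  offset=[
    [-5, 0, 0],
    [-10.2, 0, 0],
    [-10.2, 0, 4],
    [-10.2, 0, 10],
    [-10.2, 0, 15],
    [-10.2, 0, 19],
    [-10.2, 0, 19.9],
    [-10.2, 0, 19.9],
  ],
  roll=[0, 0, 0, 0, 0, 0, 0, 0],
  fingers=1,
)

```text
clock: 32.95
tool_pos: [0.4252, 0.1317, 0.0896]
orientation: [-2.957, -1.062, 0.001]
contact_force: [0.6, 0.0, 1.4]
opening: -0.0003
```

drive_tool(
  offset=[
    [0.7, 0, 0],
    [1.3, 0, 0],
    [1.7, 0, 0],
    [2.0, 0, 0],
    [2.1, 0, 0],
    [2.1, 0, 0],
  ],
  roll=[0, 0, 0, 0, 0, 0],
)

```text
clock: 33.7
tool_pos: [0.4402, 0.1443, 0.0888]
orientation: [2.956, 1.061, -0.004]
contact_force: [-2.9, -4.3, 3.6]
opening: 0.0001
```

```bash
python3 -c "
from h import *
o=ctrl.get_obs();d=o['tool_pos']-[.5047,.1973,0];print(o['tool_pos'],o['contact_force'],d@[.773,.635,0],d@[.635,-.773,0])
"
```

```text
[0.4402 0.1443 0.0888] [-2.9094 -4.3231  3.5532] -0.08358114122487424 1.5419593879073545e-05
```

drive_tool(
  offset=[
    [-0.6, 0, 0],
    [-2.5, 0, -0.5],
    [-2.5, 0, -6],
    [-2.5, 0, -12],
    [-2.5, 0, -17],
    [2, 0, -20],
    [7.3, 0, -20],
    [8.3, 0, -20],
    [8.3, 0, -20],
  ],
  roll=[0, 0, 0, 0, 0, 0, 0, 0, 0],
  fingers=-1,
)

```text
clock: 34.83
tool_pos: [0.5047, 0.1977, 0.2885]
orientation: [-2.956, -1.062, 0.002]
contact_force: [-0.0, 0.8, 0.1]
opening: 0.0852
```

```bash
python3 -c "
from h import *
o=ctrl.get_obs();d=o['tool_pos']-[.5047,.1973,0];print(o['tool_pos'],o['contact_force'],d@[.773,.635,0],d@[.635,-.773,0])
f=ctrl.grab_frame('wrist');save(f,'w24')
s=ctrl.grab_frame('scene');save(s,'s24');a=cv2.resize(s['image'][120:220,310:420],None,fx=5,fy=5,interpolation=2)
c=np.array([.5047,.1973,.12]);u=np.array([.773,.635,0])
for sg in (1,-1):
  for j in (1.6,1.68,1.75,1.83):
    ph=np.pi/4-j; P=c+sg*u*(.036+.082*np.cos(ph))+[0,0,.032+.082*np.sin(ph)]
    print(sg,j,proj(f,P)[0])
print(proj(f,[c+[0,0,.095],c+[0,0,.058]]))
b=cv2.resize(f['image'][80:270,250:390],None,fx=3,fy=3,interpolation=2)
cv2.imwrite('pics/w24z.png',b);cv2.imwrite('pics/s24z.png',a)
"
```

```text
[0.5047 0.1977 0.2885] [-0.0358  0.7912  0.1315] 0.00020836190236326224 -0.00030912645827884836
1 1.6 [318.0059  86.461 ]
1 1.68 [318.0088  91.9878]
1 1.75 [318.0103  96.9361]
1 1.83 [318.0109 102.6963]
-1 1.6 [317.8166 256.7982]
-1 1.68 [317.8307 251.2563]
-1 1.75 [317.8423 246.3785]
-1 1.83 [317.8549 240.784 ]
[[317.5012 213.3924]
 [317.6614 199.365 ]]
```

View pics/w24z.png

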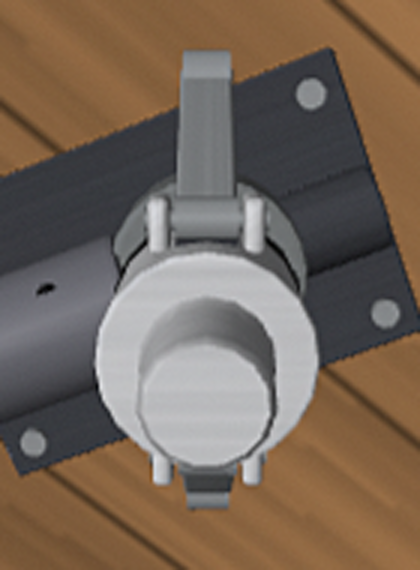

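View pics/s24.png

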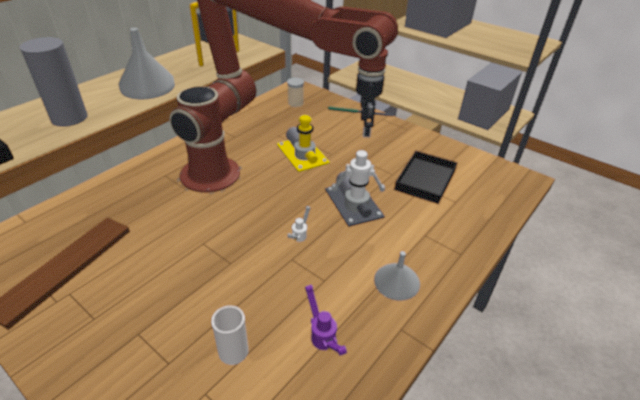

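```bash
python3 -c "
from h import *
print(ctrl.job_done())"
```

```text
the job is handed in; nothing more can be done
None
```

The cap is on the grey pump's outlet with both cam arms down, and I handed the job in at about 35 s of the 64 s limit. The hand-in gives no verdict.

**What I did**
- I gripped the cap by its knob and lowered it over the outlet. Then I pushed it slowly past the collar until it bottomed.
- With both arms still open, I pressed down at about 21 N at the wrist, or about 25 N on the pump with the cap's weight. That is at the firm limit and well short of ramming.
- I swung the +x-pointing arm all the way down, then the other, using shut fingertips.

**Last checks**
- **Seating:** pressing on the knob top, it stopped hard at 0.215 m, which is the home height.
- **Arms:** each arm took a final 6–7 N push at its stop. The wrist camera then put them at about 1.81 and 1.77 rad, with roughly ±0.05 rad uncertainty; 1.68 is needed.
- **Surroundings:** the gripper was open and clear of everything. The funnel, pipe and tray look unmoved by eye in the last scene picture.

**Small problems**
- Pushing an arm past its stop at about 10 N made the cap lean and slide a millimetre or two within its clearance.
- The scene camera put the lowered arm tips about 2 pixels above where I expected. Because of that I pressed the cap down again and re-pushed both arms. The last wrist picture showed the cap upright and centred.

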